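# Lever up the thread winder and pack its front feet

## Robot

A 6-joint arm with a two-finger parallel gripper is mounted at the origin on the work surface. World frame = base frame: x ahead of the robot, y to its left, z up, the work surface at z = 0. Lengths are in m, angles in rad, forces in N, time in s.
With the tool pointing down it reaches from about 0.25 to 0.8 m from the base axis. Payload 3.9 kg.
Tool frame: the origin (TCP) lies midway between the tips of the shut fingers; the grasp point (between the pads) lies 19 mm behind it; z points along the fingers, y is the line along which they close (so a half turn about z gives the same grasp; the last joint's range is limited). The gripper opens to 85 mm and grips with 20 to 120 N. Pads are 22 mm wide; open, the fingers measure 114 mm over their backs; the gripper's body (76 mm by 85 mm) begins 54 mm behind the grasp point. The pads swing forward as they close: fully open they stand 13 mm farther back than shut.
Start: joints at [1.114, 0.26, -0.138, 1.173, 0, 1.571], TCP at [0.232, 0.471, 0.231] pointing down, gripper open.
Joint ranges: [-2.78, 2.78], [-0.83, 1.72], [-1.28, 1.37], [-1.9, 2.12], [-1.57, 1.48], [-3.14, 3.14]. Speed limits (rad/s): [2.57, 2.57, 3.14, 3.14, 3.14, 3.14].

## Interface

Orientations are given as a unit quaternion [x, y, z, w].
In Python, from plant import * gives the robot as it stands.
- The arm moves only by the tool step_arm, never from a script. Its argument "deltas" is a list of rows, each an object with "slide": the shift along the tool's x, y, z in units of 0.25 m (1.0 is 0.25 m), a list of three; "rotation": the turn, a rotation vector about the tool's x, y, z in units of 60 degrees (1.0 is 60 degrees), a list of three. A call has 1 to 8 rows; each row is the pose to reach, as a shift and turn from the pose commanded when the call began, along the tool's axes at that moment; what a row does not reach only later rows make up. A row lasts 1/10 s, in which the tool goes at most 50 mm and 8.59 degrees, less where a joint would pass 70% of its speed; a pose out of reach is approached as far as the arm can. A call with a number of a shift or a turn outside -1 to 1 is refused whole. A call with a gripper value outside its range is refused whole. "jaw" is the opening, from -1 (shut) to 1 (fully open), set as the call begins (left out, the last holds). The fingers move at their own pace and stop on an object; the grip force is fixed at half the most. Time passes only in rows, so rows that repeat a pose let the fingers close. It gives the time, the measured TCP pose, the force, the opening and the grip force at its end, in the units of the state.
- sense(): the state, without advancing time (a new reading comes with each control period).
- capture(name): name is "side" or "top"; returns the picture (480x640x3 uint8, red, green, blue); there is no depth.
- camera_model(name): a dict with "mtx" (3x3 intrinsics, pixels), "R" (3x3) and "t" (3): a world point X has camera coordinates R X + t. Camera axes: x right, y down, z forward; pixel columns grow to the right and rows downward; lengths in m; the calibration is good to about 2 mm. A picture is of the moment at which its call begins. camera_model takes no time and is no camera call.
- sign_off(): hands the job in; it is judged then, once.
The state is a dict: "time": time; "q": joint angles; "qvel": joint speeds; "joint_efforts": joint torques, N m; "ee_pos": TCP position; "tcp_rot": TCP orientation; "force": force on the tool from outside, world axes, zero at the start; "torque": the same for the moment, N m; "finger_gap": finger opening in m; "gripper_force": force on a finger pad.
Only numpy, scipy, OpenCV 4.12 (cv2) and the standard library are available. Lean on these libraries where they do the work, as an engineer would, in place of code of your own. Each camera call takes 0.05 s, during which the arm holds its last target. There are 200 camera calls.

## Task

The thread winder's rear feet already stand on packers and its front feet must now get theirs, so take the thread spools off its bed and stand them upright in the plywood tray, then lever the winder's front up with the pry bar over the fulcrum block and leave the cloth weight on the bar's handle to hold it up. Slide one wooden packer under each front foot, across most of the foot's depth, let the winder down so that it stands level on both, and put bar, fulcrum block and weight back on the felt mat, the block and weight upright. Do not shove the winder along the table, tip a spool over or disturb the other things lying about.

Things in the scene. Friction and masses are not known exactly. Their poses are not given: they have to be found in the camera images.
- winder: Green and grey motor thread winder, 7 kg, loose on the table at the robot's right. Bedplate 240 (own x) x 270 (own y) x 12 mm, underside 28 and top 40 mm above the origin: centre of the bed, level with the front feet's undersides. Its front is its own -x, facing about world +y; its own +y points away from the robot. At the start the bed leans forward by 0.036 rad, its rear feet being packed 8 mm
- foot_near (a point): centre of the underside of the front foot nearer the robot (winder's own y -92 mm). Each front foot is 30 mm deep (own x -120 to -90, flush with the bed's front edge), 75 mm wide and 28 mm tall. Height 0 at the start, about 8 mm when the foot stands on a packer
- foot_far (a point): centre of the underside of the front foot farther from the robot (winder's own y +92 mm). Gearbox and motor stand behind own x = 15 mm, up to 145 mm above the origin, a thin post to 220 mm; a bobbin on a spindle reaches forward to own x = -26 mm (own y 29 to 71, 64 to 106 mm up)
- pry_edge (a point): middle of the bedplate's lower front edge, in the clear gap 110 mm wide between the front feet: the place to pry; about 28 mm above the table at the start. Lifting here takes 20 to 35 N
- spool_1: cream thread spool, an upright cylinder 48 mm across (flange 52 mm at the foot, 6 mm high), 92 mm tall, plus a thin 14 mm stub on top that is for looks only; 0.14 kg. Origin: centre of its underside, z along it. It stands on the bed some 45 mm behind the front edge, its neighbours about 72 mm away. One to three spools are there; an absent one has no state
- spool_2: like spool_1
- spool_3: like spool_1
- tray: open plywood tray fixed on the table, 100 (x) x 240 (y) x 30 mm high, walls and floor 5 mm thick. Origin: centre of its underside
- mat: grey felt mat fixed on the table at the robot's left, 190 (x) x 400 (y) x 3 mm, where the tools start. Origin: centre of its underside
- bar: steel pry bar, 380 mm long along its own x, 0.40 kg, flat underneath. Shank 22 wide x 12 mm thick from own x -190 (handle end, rubber sleeved) to 140 mm; chisel tip 26 wide x 7 mm thick from 140 to 190 mm. Origin: middle of its length on the underside; centre of mass 7 mm from there towards the handle
- bar_tip (a point): end of the bar's chisel tip, on the underside. With the tip 20 mm under the bed and the fulcrum's ridge 38 mm in front of the pry edge, the bar lies tip-down by about 0.24 rad and stays so when let go
- fulcrum: fulcrum block, 0.18 kg: dark wood 44 (own x) x 50 (own y) x 20 mm with a steel rod 20 mm across along its own y let into the top, so that the rounded ridge is 30 mm high. The ridge goes across the bar. Origin: centre of its underside
- weight: cloth weight, 0.95 kg: steel block 80 (own x) x 64 (own y) x 34 mm, underneath a channel 32 wide x 12 mm deep along its own x that straddles the bar; on top a wooden grip 56 (x) x 14 (y) mm, 34 to 68 mm high. Origin: centre of its underside. About 45 mm from the bar's handle end it sinks the handle to the table and lifts the front feet about 14 mm
- packer_a: beech packer, 0.07 kg: flat 110 (own x) x 44 (own y) x 8 mm with an upright grip block at its tail, own x -55 to -39 mm, 44 mm wide, up to 45 mm high. Origin: centre of the flat's underside
- packer_a_toe (a point): middle of packer_a's toe, the free end that goes under the foot (own x = +55 mm), on the underside
- packer_b: like packer_a
- packer_b_toe (a point): like packer_a_toe
- scissors: bystander: steel scissors lying on the table, 140 mm long
- sequin_jar: bystander: amber glass jar with a brass lid, 64 mm across, 85 mm tall
- bead_jar: bystander: glass jar with a steel lid, 56 mm across, 75 mm tall
- pattern_block: bystander: dark wooden block 90 x 70 x 45 mm
- pin_tin: bystander: round steel tin 72 mm across, 24 mm high
- bobbin_box: bystander: round brass box 60 mm across, 50 mm high
- rule: bystander: steel rule 200 x 30 x 4 mm
Not all that is in view belongs to the job. Leave any purple or turquoise look-alike of the packer_b alone.

How it is judged:
By the outcome, as a careful person would: the job done as asked, in the order asked, and still so for the second after the job is handed in, with the robot touching nothing.
Of spool_1, spool_2, spool_3 only 1 to 3 are there at a start; the rules pass over those that are not, and their reading is None.
At some moment in a run one of packer_a, packer_b may be knocked a few centimetres aside while the robot is not near it.
It also fails if it takes over 210 s, if anything falls off the work surface, if the arm or the gripper's body presses on something with over 40 N, if the wrist force passes 120 N, or if a joint passes its speed limit or range.

## Working session

There is one attempt and no reset: what is moved stays moved. The work goes in short steps, Python scripts to look and compute and a tool call to move; the robot and the scene stay as the last step left them, time stands still between calls to the robot, and variables do not carry over. Pictures are saved under pics/ and viewed, at most 14 in all, crops included, and the job is handed in when it is done.

Besides the shell and the picture viewer there is one more tool, called by a JSON object that holds its "fn" and its "kwargs". step_arm: Moves the arm, as the interface text tells. Its arguments: {"type":"object","properties":{"deltas":{"type":"array"},"jaw":{"type":"number"}},"required":["deltas"]}

```bash
ls; mkdir -p pics; python3 - <<'E'
from plant import *
import cv2, numpy as np
for n in("top","side"):
    cv2.imwrite(f"pics/{n}0.png",capture(n)[:,:,::-1]); m=camera_model(n); print(n,np.round(m["mtx"],1).tolist(),np.round(m["R"],3).tolist(),np.round(m["t"],3).tolist(), np.round(-m["R"].T@m["t"],3))
print(sense())
E
```

```text
pics
top [[555.8, 0.0, 309.8], [0.0, 555.8, 249.9], [0.0, 0.0, 1.0]] [[0.052, -0.999, 0.005], [-0.976, -0.052, -0.21], [0.21, 0.006, -0.978]] [-0.034, 0.537, 1.54] [ 0.202 -0.014  1.618]
side [[464.2, 0.0, 314.5], [0.0, 464.2, 237.2], [0.0, 0.0, 1.0]] [[-0.996, -0.089, -0.009], [-0.065, 0.789, -0.61], [0.062, -0.607, -0.792]] [0.534, 0.069, 1.059] [0.47  0.636 0.886]
{'time': 0.1, 'q': array([ 1.11401157e+00,  2.60647956e-01, -1.39247659e-01,  1.17265816e+00,
        2.29792197e-06,  1.57083090e+00]), 'qvel': array([-0.00034527, -0.00326692,  0.00167227,  0.00172386, -0.00110617,
       -0.00166599]), 'joint_efforts': array([ 1.19282984e-03, -4.06509912e+01,  2.54527187e+01,  1.01316333e-02,
        2.67286140e-05, -1.54920821e-05]), 'ee_pos': array([0.23129494, 0.47063885, 0.23052969]), 'tcp_rot': array([ 2.26428698e-01,  9.74027347e-01, -8.55648449e-04, -2.00057975e-04]), 'force': array([-0.2565084 ,  1.0182184 , -0.21276581]), 'torque': array([ 0.00964235, -0.00016184, -0.063448  ]), 'gripper_force': 0.0, 'finger_gap': 0.08550880565132811}
```

View pics/top0.png

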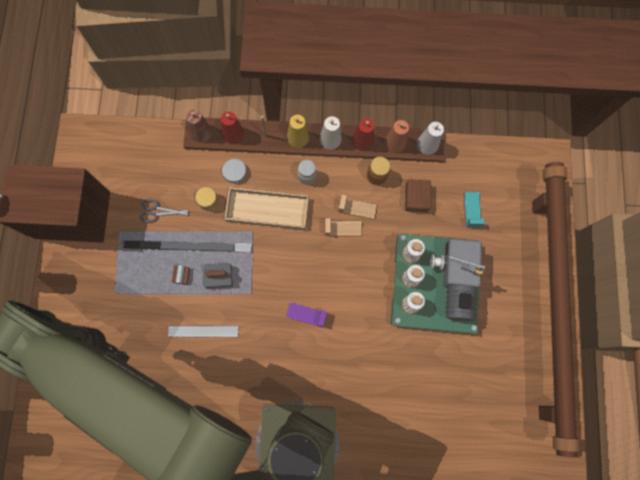

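View pics/side0.png

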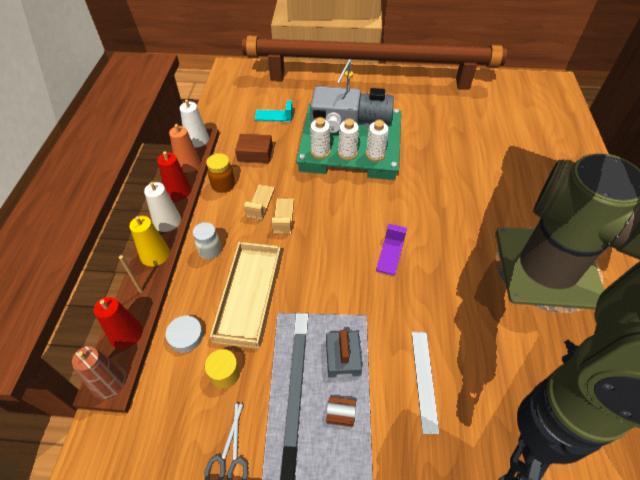

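Candidates. Packers: beech at top (358,207) and (343,229); purple (307,315) and turquoise (474,209) are the look-alikes, to be left alone. Spools: (415,250), (414,276) and (414,302) on the bed; the coloured and white cones on the rack at the top (row ~130) are not spools for this job. The bar is the dark strip on the mat (y≈245), not the rule at (203,331). The fulcrum is at (181,274) and the weight at (217,275).

```bash
cat > h.py <<'E'
from plant import *
import cv2, numpy as np
from scipy.spatial.transform import Rotation as Ro
def proj(n,X):
    m=camera_model(n);p=(np.atleast_2d(X)@np.array(m["R"]).T+m["t"])@np.array(m["mtx"]).T
    return p[:,:2]/p[:,2:]
def unproj(n,uv,z):
    m=camera_model(n);uv=np.atleast_2d(np.array(uv,float));R=np.array(m["R"]);c=-R.T@m["t"]
    d=np.c_[uv,np.ones(len(uv))]@np.linalg.inv(m["mtx"]).T@R
    return c+d*((z-c[2])/d[:,2])[:,None]
def crop(im,x0,y0,w,h,s,grid=10):
    c=cv2.resize(im[y0:y0+h,x0:x0+w],None,fx=s,fy=s,interpolation=cv2.INTER_CUBIC)[:,:,::-1].copy()
    for g in range(-(-x0//grid)*grid,x0+w,grid):
        cv2.line(c,((g-x0)*s,0),((g-x0)*s,6),(255,255,255),1)
        if g%20==0: cv2.putText(c,str(g),((g-x0)*s+2,12),0,.35,(255,255,255),1)
    for g in range(-(-y0//grid)*grid,y0+h,grid):
        cv2.line(c,(0,(g-y0)*s),(6,(g-y0)*s),(255,255,255),1)
        if g%20==0: cv2.putText(c,str(g),(8,(g-y0)*s+4),0,.35,(255,255,255),1)
    return c
def stack(a,b,vert=True):
    k=1 if vert else 0;m=max(a.shape[k],b.shape[k])
    f=lambda c:cv2.copyMakeBorder(c,0,0 if k else m-c.shape[0],0,m-c.shape[1] if k else 0,cv2.BORDER_CONSTANT)
    return np.concatenate([f(a),f(b)],0 if vert else 1)
E
python3 - <<'E'
from h import *
t=capture("top");s=capture("side")
cv2.imwrite("pics/m1.png",stack(crop(t,385,180,110,165,3),crop(s,290,90,120,100,3.0.__int__()),False))
cv2.imwrite("pics/m2.png",stack(crop(t,112,228,145,72,5),crop(t,220,180,160,70,5)[:, :800]) [:600])
for i,q in enumerate([(0.232,0.471)]):print(unproj("top",[(415,250)],0.1))
E
```

```text
[[ 0.54388636 -0.29939582  0.1       ]]
```

View pics/m1.png

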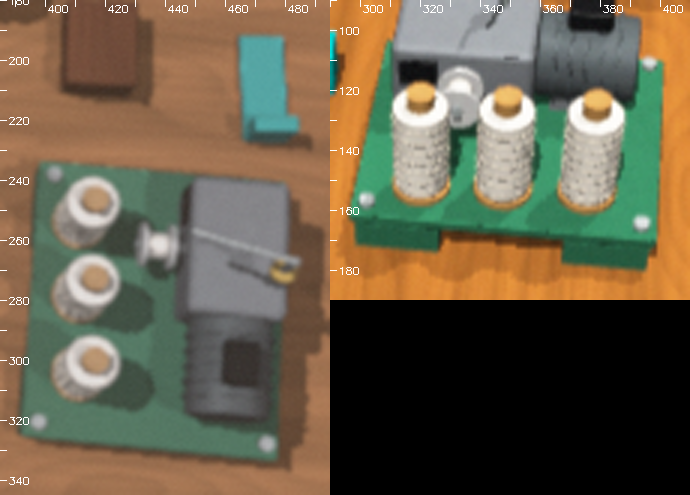

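View pics/m2.png

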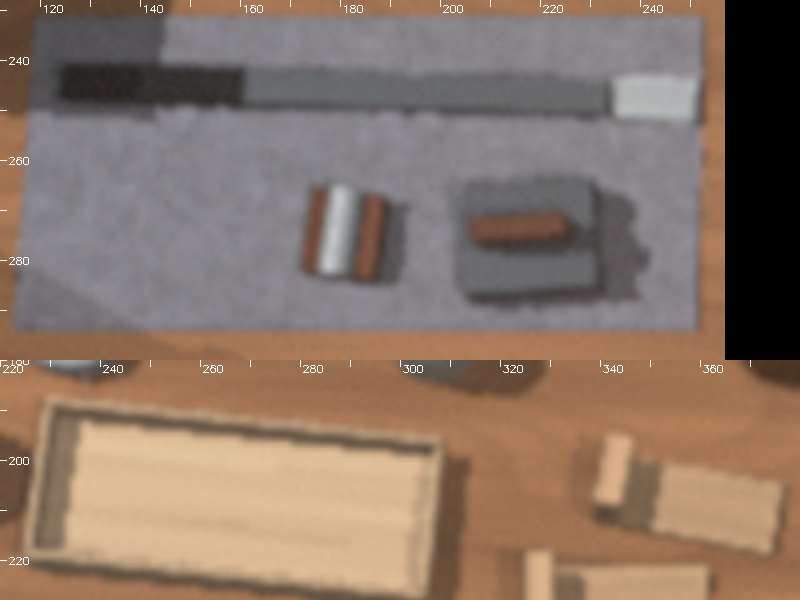

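m1 shows the winder with its front-top corners at top (397,234) and (392,326), and spool tops at (416,247), (416,272) and (416,299). m2 shows the bar from (124,245) to (252,247), the fulcrum at (179,274), the weight grip at (216,274), and the tray corners (230,188), (308,196), (306,228) and (225,218). Next I'll fit poses and overlay them.

```bash
cat >> h.py <<'E'
from scipy.optimize import least_squares
def W(p,L,lean=0.0):  # own pts -> world; p=(x,y,yaw) of origin
    L=np.atleast_2d(np.array(L,float)).copy()
    if lean: # front foot underside at own x -.12 stays at z 0
        L=(L-[-.12,0,0])@Ro.from_euler('y',-lean).as_matrix().T+[-.12,0,0]
    return L@Ro.from_euler('z',p[2]).as_matrix().T+[p[0],p[1],p[3] if len(p)>3 else 0]
def fit(obs,p0,lean=0.0,z=0.0): # obs: list (cam, ownpt, uv)
    f=lambda p:np.concatenate([(proj(c,W([*p,z],o,lean))[0]-uv) for c,o,uv in obs])
    r=least_squares(f,p0);return r.x,np.abs(r.fun).reshape(-1,2).max(1)
E
python3 - <<'E'
from h import *
np.set_printoptions(precision=4,suppress=True)
b=[("top",(-.12,.135,.04),(397.3,234)),("top",(-.12,-.135,.04),(391.7,325.5)),("top",(.12,-.135,.04),(477.5,333.5)),
("side",(-.12,.135,.04),(298.3,164)),("side",(-.12,-.135,.04),(398.7,170))]
w,e=fit(b,[.5,-.4,-1.57],.036);print("winder",w,e)
for s in(1,-1):print("foot",s,W(w,(-.105,s*.092,0),.036))
print("pry",W(w,(-.12,0,.028),.036))
print("spooltops", unproj("top",[(416,247),(416,272),(416,299)],.132).tolist(), "own72",W(w,[(-.075,y,.04) for y in(.072,0,-.072)],.036))
print("side",unproj("side",[(420/3+180-.0,123)],.132))
st=[(290+(x-330)/3,90+y/3) for x,y in((420,104),(507,110),(597,111))];print(unproj("side",st,.132))
t,e=fit([("top",(sx*.05,sy*.12,.03),uv) for sx,sy,uv in((1,1,(230,187.6)),(1,-1,(308.2,195.6)),(-1,-1,(305.6,227.6)),(-1,1,(225,217.6)))],[.63,.1,0]);print("tray",t,e)
a=unproj("top",(251.8,247.4),.010)[0];h=unproj("top",(123.6,244.8),.015)[0];print("bar tip",a,h,np.hypot(*(a-h)[:2]),np.arctan2(*(a-h)[1::-1]))
f=unproj("top",[(112+342/5,228+186/5),(112+328/5,228+275/5)],.033);print("ful",f.mean(0),f[0]-f[1])
g=unproj("top",[(112+472/5,228+230/5),(112+566/5,228+223/5)],.071);print("wt",g.mean(0),g[1]-g[0])
im=capture("top");s=capture("side")
cv2.imwrite("pics/m3.png",stack(crop(im,320,180,70,70,6),crop(s,235,175,70,70,5),False))
E
```

```text
winder [ 0.4654 -0.3732 -1.6041] [0.6743 0.3879 0.4663 1.7719 1.8633]
foot 1 [[ 0.5608 -0.2713  0.0005]]
foot -1 [[ 0.3769 -0.2652  0.0005]]
pry [[ 0.4694 -0.2522  0.028 ]]
spooltops [[0.5452419972215015, -0.2960263234452482, 0.13200000000000012], [0.47567511315906774, -0.2968563762973431, 0.13200000000000012], [0.40202817626461684, -0.2977351112132613, 0.13200000000000012]] own72 [[ 0.5399 -0.2991  0.0416]
 [ 0.4679 -0.2968  0.0416]
 [ 0.396  -0.2944  0.0416]]
side [[ 0.548 -0.306  0.132]]
[[ 0.5474 -0.2995  0.132 ]
 [ 0.4743 -0.2974  0.132 ]
 [ 0.3994 -0.3019  0.132 ]]
tray [ 0.6671  0.1282 -0.0614] [0.9962 0.9954 0.2558 1.0456]
bar tip [0.5463 0.1669 0.01  ] [0.5329 0.5445 0.015 ] 0.37785871490634143 -1.53536762792772
ful [0.4515 0.3682 0.033 ] [ 0.0523 -0.0028  0.    ]
wt [0.4532 0.2558 0.071 ] [ 0.0068 -0.0525  0.    ]
```

View pics/m3.png

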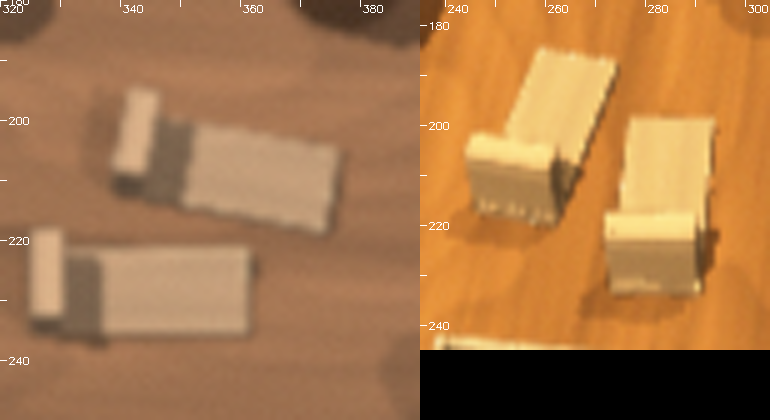

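m3: packer A (the upper one) has toe corners at (376,204.5) and (374,219) and its grip at (343,202). Packer B has toe corners at (362,221) and (361.5,236) and its grip at (328,226). Both are the beech ones. First I'll align the tool and go to the far spool.

{"fn": "step_arm", "kwargs": {"deltas": [{"slide": [0, 0, -0.2], "rotation": [0, 0, -0.436]}, {"slide": [0, 0, -0.2], "rotation": [0, 0, -0.436]}, {"slide": [0, 0, -0.2], "rotation": [0, 0, -0.436]}, {"slide": [0, 0, -0.2], "rotation": [0, 0, -0.436]}, {"slide": [0, 0, -0.2], "rotation": [0, 0, -0.436]}], "jaw": 0.7}}

```text
time: 0.8
ee_pos: [0.2315, 0.471, 0.2811]
tcp_rot: [0.002, 1.0, -0.0, -0.0]
force: [-0.1, -1.3, -0.4]
finger_gap: 0.0724
gripper_force: 0.0
```

{"fn": "step_arm", "kwargs": {"deltas": [{"slide": [-1, -1, 0], "rotation": [0, 0, 0]}, {"slide": [-1, -1, 0], "rotation": [0, 0, 0]}, {"slide": [-1, -1, 0], "rotation": [0, 0, 0]}, {"slide": [-1, -1, 0], "rotation": [0, 0, 0]}, {"slide": [-1, -1, 0], "rotation": [0, 0, 0]}, {"slide": [-1, -1, 0], "rotation": [0, 0, 0]}, {"slide": [-1, -1, 0], "rotation": [0, 0, 0]}, {"slide": [-1, -1, 0], "rotation": [0, 0, 0]}]}}

```text
time: 1.6
ee_pos: [0.4849, 0.2171, 0.2806]
tcp_rot: [0.005, 1.0, -0.001, 0.001]
force: [-0.6, 0.2, 0.1]
finger_gap: 0.0726
gripper_force: 0.0
```

{"fn": "step_arm", "kwargs": {"deltas": [{"slide": [-0.25, -1, 0], "rotation": [0, 0, 0]}, {"slide": [-0.25, -1, 0], "rotation": [0, 0, 0]}, {"slide": [-0.25, -1, 0], "rotation": [0, 0, 0]}, {"slide": [-0.25, -1, 0], "rotation": [0, 0, 0]}, {"slide": [-0.25, -1, 0], "rotation": [0, 0, 0]}, {"slide": [-0.25, -1, 0], "rotation": [0, 0, 0]}, {"slide": [-0.25, -1, 0], "rotation": [0, 0, 0]}]}}

```text
time: 2.3
ee_pos: [0.5438, -0.0297, 0.2808]
tcp_rot: [0.002, 1.0, 0.0, -0.0]
force: [-0.1, 0.6, 0.0]
finger_gap: 0.0727
gripper_force: 0.0
```

{"fn": "step_arm", "kwargs": {"deltas": [{"slide": [0, -1, 0], "rotation": [0, 0, 0]}, {"slide": [0, -1, 0], "rotation": [0, 0, 0]}, {"slide": [0, -1, 0], "rotation": [0, 0, 0]}, {"slide": [0, -1, 0], "rotation": [0, 0, 0]}, {"slide": [0, -1, 0], "rotation": [0, 0, 0]}, {"slide": [0, -1, 0], "rotation": [0, 0, 0]}, {"slide": [0, -1, 0], "rotation": [0, 0, 0]}]}}

```text
time: 3.0
ee_pos: [0.544, -0.2778, 0.2808]
tcp_rot: [0.0, 1.0, 0.001, -0.0]
force: [0.4, 1.5, 0.6]
finger_gap: 0.0726
gripper_force: 0.0
```

{"fn": "step_arm", "kwargs": {"deltas": [{"slide": [-0.008, -0.083, 0.3], "rotation": [0, 0, 0]}, {"slide": [-0.008, -0.083, 0.5], "rotation": [0, 0, 0]}, {"slide": [-0.008, -0.083, 0.6], "rotation": [0, 0, 0]}, {"slide": [-0.008, -0.083, 0.66], "rotation": [0, 0, 0]}, {"slide": [-0.008, -0.083, 0.7], "rotation": [0, 0, 0]}, {"slide": [-0.008, -0.083, 0.7], "rotation": [0, 0, 0]}], "jaw": 0.45}}

```text
time: 3.6
ee_pos: [0.5458, -0.2971, 0.1055]
tcp_rot: [-0.001, 1.0, 0.001, -0.001]
force: [-0.2, -0.3, 0.0]
finger_gap: 0.0623
gripper_force: 0.0
```

{"fn": "step_arm", "kwargs": {"deltas": [{"slide": [0, 0, 0], "rotation": [0, 0, 0]}, {"slide": [0, 0, 0], "rotation": [0, 0, 0]}, {"slide": [0, 0, 0], "rotation": [0, 0, 0]}, {"slide": [0, 0, 0], "rotation": [0, 0, 0]}, {"slide": [0, 0, 0], "rotation": [0, 0, 0]}], "jaw": -1}}

```text
time: 4.1
ee_pos: [0.5474, -0.2999, 0.1084]
tcp_rot: [0.0, 1.0, -0.0, 0.002]
force: [1.4, 1.9, 5.9]
finger_gap: 0.0464
gripper_force: 61.7
```

{"fn": "step_arm", "kwargs": {"deltas": [{"slide": [0, 0, -0.03], "rotation": [0, 0, 0]}, {"slide": [0, 0, -0.1], "rotation": [0, 0, 0]}, {"slide": [0, 0, -0.25], "rotation": [0, 0, 0]}, {"slide": [0, 0, -0.4], "rotation": [0, 0, 0]}, {"slide": [0, 0, -0.4], "rotation": [0, 0, 0]}]}}

```text
time: 4.6
ee_pos: [0.5487, -0.3017, 0.2126]
tcp_rot: [0.0, 1.0, -0.003, 0.005]
force: [-0.3, -0.7, -0.7]
finger_gap: 0.0466
gripper_force: 61.7
```

{"fn": "step_arm", "kwargs": {"deltas": [{"slide": [-0.05, 0.1, -0.05], "rotation": [0, 0, 0]}, {"slide": [-0.15, 0.3, -0.05], "rotation": [0, 0, 0]}, {"slide": [-0.3, 0.5, -0.05], "rotation": [0, 0, 0]}, {"slide": [-0.4, 0.7, -0.05], "rotation": [0, 0, 0]}, {"slide": [-0.5, 0.9, -0.05], "rotation": [0, 0, 0]}, {"slide": [-0.5, 1, -0.05], "rotation": [0, 0, 0]}]}}

```text
time: 5.2
ee_pos: [0.6712, -0.0518, 0.2178]
tcp_rot: [0.001, 1.0, -0.0, -0.0]
force: [0.3, 0.1, -0.8]
finger_gap: 0.046
gripper_force: 61.9
```

{"fn": "step_arm", "kwargs": {"deltas": [{"slide": [0, 0.2, 0], "rotation": [0, 0, 0]}, {"slide": [0, 0.4, 0], "rotation": [0, 0, 0]}, {"slide": [0, 0.6, 0], "rotation": [0, 0, 0]}, {"slide": [0, 0.8, 0], "rotation": [0, 0, 0]}, {"slide": [0, 0.95, 0], "rotation": [0, 0, 0]}, {"slide": [0, 1, 0], "rotation": [0, 0, 0]}, {"slide": [0, 1, 0], "rotation": [0, 0, 0]}]}}

```text
time: 5.9
ee_pos: [0.6696, 0.1987, 0.2178]
tcp_rot: [-0.001, 1.0, -0.0, -0.001]
force: [0.1, -0.6, -1.8]
finger_gap: 0.0464
gripper_force: 62.0
```

{"fn": "step_arm", "kwargs": {"deltas": [{"slide": [-0.008, 0.025, 0.15], "rotation": [0, 0, 0]}, {"slide": [-0.008, 0.025, 0.3], "rotation": [0, 0, 0]}, {"slide": [-0.008, 0.025, 0.42], "rotation": [0, 0, 0]}, {"slide": [-0.008, 0.025, 0.52], "rotation": [0, 0, 0]}, {"slide": [-0.008, 0.025, 0.56], "rotation": [0, 0, 0]}, {"slide": [-0.008, 0.025, 0.58], "rotation": [0, 0, 0]}, {"slide": [-0.008, 0.025, 0.58], "rotation": [0, 0, 0]}]}}

```text
time: 6.6
ee_pos: [0.6725, 0.2022, 0.0741]
tcp_rot: [0.001, 1.0, -0.0, 0.0]
force: [-0.6, 0.2, -1.2]
finger_gap: 0.0462
gripper_force: 62.0
```

{"fn": "step_arm", "kwargs": {"deltas": [{"slide": [0, 0, 0], "rotation": [0, 0, 0]}, {"slide": [0, 0, 0], "rotation": [0, 0, 0]}, {"slide": [0, 0, 0], "rotation": [0, 0, 0]}, {"slide": [0, 0, 0], "rotation": [0, 0, 0]}], "jaw": 0.45}}

```text
time: 7.0
ee_pos: [0.6727, 0.2036, 0.0748]
tcp_rot: [0.0, 1.0, 0.0, 0.001]
force: [0.1, -0.5, -0.8]
finger_gap: 0.0619
gripper_force: 0.0
```

{"fn": "step_arm", "kwargs": {"deltas": [{"slide": [0, 0, -0.1], "rotation": [0, 0, 0]}, {"slide": [0, 0, -0.25], "rotation": [0, 0, 0]}, {"slide": [0, 0, -0.4], "rotation": [0, 0, 0]}, {"slide": [0, 0, -0.5], "rotation": [0, 0, 0]}, {"slide": [0, 0, -0.5], "rotation": [0, 0, 0]}]}}

```text
time: 7.5
ee_pos: [0.6748, 0.2042, 0.2045]
tcp_rot: [0.0, 1.0, 0.001, 0.005]
force: [1.1, 0.8, -0.0]
finger_gap: 0.0619
gripper_force: 0.0
```

{"fn": "step_arm", "kwargs": {"deltas": [{"slide": [0.2, -0.2, 0], "rotation": [0, 0, 0]}, {"slide": [0.4, -0.4, 0], "rotation": [0, 0, 0]}, {"slide": [0.5, -0.6, 0], "rotation": [0, 0, 0]}, {"slide": [0.6, -0.75, 0], "rotation": [0, 0, 0]}, {"slide": [0.7, -0.9, 0], "rotation": [0, 0, 0]}, {"slide": [0.79, -1, 0], "rotation": [0, 0, 0]}, {"slide": [0.79, -1, 0], "rotation": [0, 0, 0]}]}}

```text
time: 8.2
ee_pos: [0.4705, -0.049, 0.198]
tcp_rot: [0.002, 1.0, -0.0, -0.002]
force: [1.4, 0.3, 0.9]
finger_gap: 0.0623
gripper_force: 0.0
```

{"fn": "step_arm", "kwargs": {"deltas": [{"slide": [0, -0.2, 0], "rotation": [0, 0, 0]}, {"slide": [0, -0.4, 0], "rotation": [0, 0, 0]}, {"slide": [0, -0.6, 0], "rotation": [0, 0, 0]}, {"slide": [0, -0.8, 0], "rotation": [0, 0, 0]}, {"slide": [0, -0.95, 0], "rotation": [0, 0, 0]}, {"slide": [0, -1, 0], "rotation": [0, 0, 0]}, {"slide": [0, -1, 0], "rotation": [0, 0, 0]}]}}

```text
time: 8.9
ee_pos: [0.474, -0.2978, 0.1979]
tcp_rot: [0.001, 1.0, 0.0, -0.0]
force: [-0.2, -0.1, -0.5]
finger_gap: 0.0614
gripper_force: 0.0
```

{"fn": "step_arm", "kwargs": {"deltas": [{"slide": [-0.004, 0.002, 0.15], "rotation": [0, 0, 0]}, {"slide": [-0.004, 0.002, 0.27], "rotation": [0, 0, 0]}, {"slide": [-0.004, 0.002, 0.34], "rotation": [0, 0, 0]}, {"slide": [-0.004, 0.002, 0.37], "rotation": [0, 0, 0]}, {"slide": [-0.004, 0.002, 0.37], "rotation": [0, 0, 0]}]}}

```text
time: 9.4
ee_pos: [0.4748, -0.2941, 0.1054]
tcp_rot: [-0.001, 1.0, 0.001, -0.001]
force: [-0.3, -0.2, 0.9]
finger_gap: 0.062
gripper_force: 0.0
```

{"fn": "step_arm", "kwargs": {"deltas": [{"slide": [0, 0, 0], "rotation": [0, 0, 0]}, {"slide": [0, 0, 0], "rotation": [0, 0, 0]}, {"slide": [0, 0, 0], "rotation": [0, 0, 0]}, {"slide": [0, 0, 0], "rotation": [0, 0, 0]}, {"slide": [0, 0, 0], "rotation": [0, 0, 0]}], "jaw": -1}}

```text
time: 9.9
ee_pos: [0.4765, -0.2965, 0.1076]
tcp_rot: [0.0, 1.0, -0.0, 0.001]
force: [0.7, 1.3, 5.5]
finger_gap: 0.0463
gripper_force: 61.8
```

{"fn": "step_arm", "kwargs": {"deltas": [{"slide": [0, 0, -0.03], "rotation": [0, 0, 0]}, {"slide": [0, 0, -0.1], "rotation": [0, 0, 0]}, {"slide": [0, 0, -0.25], "rotation": [0, 0, 0]}, {"slide": [0, 0, -0.4], "rotation": [0, 0, 0]}, {"slide": [0, 0, -0.45], "rotation": [0, 0, 0]}]}}

```text
time: 10.4
ee_pos: [0.4768, -0.2972, 0.2229]
tcp_rot: [0.0, 1.0, -0.002, 0.002]
force: [1.4, -0.3, -0.6]
finger_gap: 0.0467
gripper_force: 61.7
```

{"fn": "step_arm", "kwargs": {"deltas": [{"slide": [-0.1, 0.1, 0], "rotation": [0, 0, 0]}, {"slide": [-0.2, 0.3, 0], "rotation": [0, 0, 0]}, {"slide": [-0.35, 0.5, 0], "rotation": [0, 0, 0]}, {"slide": [-0.5, 0.7, 0], "rotation": [0, 0, 0]}, {"slide": [-0.65, 0.9, 0], "rotation": [0, 0, 0]}, {"slide": [-0.77, 1, 0], "rotation": [0, 0, 0]}]}}

```text
time: 11.0
ee_pos: [0.6463, -0.0676, 0.2188]
tcp_rot: [0.0, 1.0, -0.0, -0.001]
force: [1.2, -1.9, -1.8]
finger_gap: 0.0463
gripper_force: 61.7
```

{"fn": "step_arm", "kwargs": {"deltas": [{"slide": [0, 0.2, 0], "rotation": [0, 0, 0]}, {"slide": [0, 0.4, 0], "rotation": [0, 0, 0]}, {"slide": [0, 0.55, 0], "rotation": [0, 0, 0]}, {"slide": [0, 0.66, 0], "rotation": [0, 0, 0]}, {"slide": [0, 0.7, 0], "rotation": [0, 0, 0]}, {"slide": [0, 0.7, 0], "rotation": [0, 0, 0]}]}}

```text
time: 11.6
ee_pos: [0.646, 0.1067, 0.2184]
tcp_rot: [-0.001, 1.0, -0.0, -0.0]
force: [-0.2, -0.9, -1.2]
finger_gap: 0.0466
gripper_force: 61.8
```

```bash
python3 - <<'E'
from h import *
im=capture("top");s=capture("side")
cv2.imwrite("pics/m4.png",stack(cv2.resize(im[140:360,200:500],None,fx=1.3,fy=1.3)[:,:,::-1],cv2.resize(s[80:400,150:430],None,fx=1.4,fy=1.4)[:,:,::-1],False))
E
```

```text
(no output)
```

View pics/m4.png

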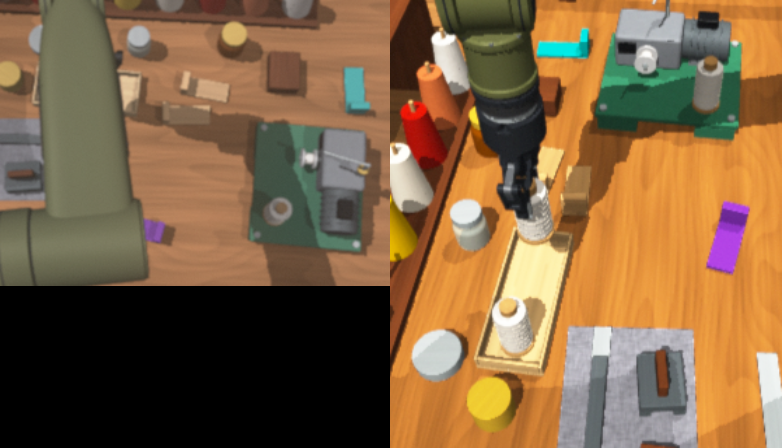

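The first spool stands upright near the tray's +y end (side crop, about (512,330)); the second is in the hand. Next I'll place it and fetch the third.

{"fn": "step_arm", "kwargs": {"deltas": [{"slide": [-0.084, 0.085, 0.1], "rotation": [0, 0, 0]}, {"slide": [-0.084, 0.085, 0.27], "rotation": [0, 0, 0]}, {"slide": [-0.084, 0.085, 0.42], "rotation": [0, 0, 0]}, {"slide": [-0.084, 0.085, 0.52], "rotation": [0, 0, 0]}, {"slide": [-0.084, 0.085, 0.56], "rotation": [0, 0, 0]}, {"slide": [-0.084, 0.085, 0.58], "rotation": [0, 0, 0]}, {"slide": [-0.084, 0.085, 0.58], "rotation": [0, 0, 0]}]}}

```text
time: 12.4
ee_pos: [0.668, 0.126, 0.0744]
tcp_rot: [0.001, 1.0, -0.0, 0.0]
force: [0.1, 0.3, -2.0]
finger_gap: 0.0465
gripper_force: 61.8
```

{"fn": "step_arm", "kwargs": {"deltas": [{"slide": [0, 0, 0], "rotation": [0, 0, 0]}, {"slide": [0, 0, 0], "rotation": [0, 0, 0]}, {"slide": [0, 0, 0], "rotation": [0, 0, 0]}, {"slide": [0, 0, 0], "rotation": [0, 0, 0]}], "jaw": 0.4}}

```text
time: 12.8
ee_pos: [0.668, 0.1271, 0.0748]
tcp_rot: [0.0, 1.0, 0.0, 0.001]
force: [0.2, 0.0, 0.8]
finger_gap: 0.0596
gripper_force: 0.0
```

{"fn": "step_arm", "kwargs": {"deltas": [{"slide": [0, 0, -0.1], "rotation": [0, 0, 0]}, {"slide": [0, 0, -0.25], "rotation": [0, 0, 0]}, {"slide": [0, 0, -0.4], "rotation": [0, 0, 0]}, {"slide": [0, 0, -0.5], "rotation": [0, 0, 0]}, {"slide": [0, 0, -0.5], "rotation": [0, 0, 0]}]}}

```text
time: 13.3
ee_pos: [0.6701, 0.1275, 0.2043]
tcp_rot: [0.0, 1.0, 0.001, 0.005]
force: [-0.1, 0.4, -0.2]
finger_gap: 0.0598
gripper_force: 0.0
```

{"fn": "step_arm", "kwargs": {"deltas": [{"slide": [0.2, -0.2, 0], "rotation": [0, 0, 0]}, {"slide": [0.35, -0.35, 0], "rotation": [0, 0, 0]}, {"slide": [0.5, -0.5, 0], "rotation": [0, 0, 0]}, {"slide": [0.6, -0.65, 0], "rotation": [0, 0, 0]}, {"slide": [0.7, -0.8, 0], "rotation": [0, 0, 0]}, {"slide": [0.8, -0.9, 0], "rotation": [0, 0, 0]}, {"slide": [0.8, -1, 0], "rotation": [0, 0, 0]}, {"slide": [0.8, -1, 0], "rotation": [0, 0, 0]}]}}

```text
time: 14.1
ee_pos: [0.4659, -0.1255, 0.1984]
tcp_rot: [0.002, 1.0, -0.0, -0.0]
force: [0.1, -0.1, 0.3]
finger_gap: 0.0595
gripper_force: 0.0
```

{"fn": "step_arm", "kwargs": {"deltas": [{"slide": [0.1, -0.15, 0], "rotation": [0, 0, 0]}, {"slide": [0.2, -0.3, 0], "rotation": [0, 0, 0]}, {"slide": [0.26, -0.45, 0], "rotation": [0, 0, 0]}, {"slide": [0.26, -0.6, 0], "rotation": [0, 0, 0]}, {"slide": [0.26, -0.7, 0], "rotation": [0, 0, 0]}, {"slide": [0.26, -0.71, 0], "rotation": [0, 0, 0]}, {"slide": [0.26, -0.71, 0], "rotation": [0, 0, 0]}]}}

```text
time: 14.8
ee_pos: [0.4024, -0.3001, 0.1981]
tcp_rot: [0.0, 1.0, 0.001, -0.0]
force: [0.0, -1.1, 0.1]
finger_gap: 0.0598
gripper_force: 0.0
```

{"fn": "step_arm", "kwargs": {"deltas": [{"slide": [0.006, 0.002, 0.15], "rotation": [0, 0, 0]}, {"slide": [0.006, 0.002, 0.27], "rotation": [0, 0, 0]}, {"slide": [0.006, 0.002, 0.34], "rotation": [0, 0, 0]}, {"slide": [0.006, 0.002, 0.37], "rotation": [0, 0, 0]}, {"slide": [0.006, 0.002, 0.37], "rotation": [0, 0, 0]}]}}

```text
time: 15.3
ee_pos: [0.4003, -0.2983, 0.1054]
tcp_rot: [-0.001, 1.0, 0.001, -0.001]
force: [-0.5, -0.4, 0.1]
finger_gap: 0.0597
gripper_force: 0.0
```

{"fn": "step_arm", "kwargs": {"deltas": [{"slide": [0, 0, 0], "rotation": [0, 0, 0]}, {"slide": [0, 0, 0], "rotation": [0, 0, 0]}, {"slide": [0, 0, 0], "rotation": [0, 0, 0]}, {"slide": [0, 0, 0], "rotation": [0, 0, 0]}, {"slide": [0, 0, 0], "rotation": [0, 0, 0]}], "jaw": -1}}

```text
time: 15.8
ee_pos: [0.4017, -0.3005, 0.1074]
tcp_rot: [0.0, 1.0, -0.0, 0.001]
force: [1.8, 2.4, 6.3]
finger_gap: 0.0462
gripper_force: 61.7
```

{"fn": "step_arm", "kwargs": {"deltas": [{"slide": [0, 0, -0.03], "rotation": [0, 0, 0]}, {"slide": [0, 0, -0.1], "rotation": [0, 0, 0]}, {"slide": [0, 0, -0.25], "rotation": [0, 0, 0]}, {"slide": [0, 0, -0.4], "rotation": [0, 0, 0]}, {"slide": [0, 0, -0.45], "rotation": [0, 0, 0]}]}}

```text
time: 16.3
ee_pos: [0.402, -0.3014, 0.2227]
tcp_rot: [0.0, 1.0, -0.002, 0.002]
force: [0.9, -0.2, -2.4]
finger_gap: 0.0463
gripper_force: 61.8
```

{"fn": "step_arm", "kwargs": {"deltas": [{"slide": [-0.1, 0.1, 0], "rotation": [0, 0, 0]}, {"slide": [-0.25, 0.2, 0], "rotation": [0, 0, 0]}, {"slide": [-0.4, 0.3, 0], "rotation": [0, 0, 0]}, {"slide": [-0.55, 0.4, 0], "rotation": [0, 0, 0]}, {"slide": [-0.7, 0.5, 0], "rotation": [0, 0, 0]}, {"slide": [-0.85, 0.6, 0], "rotation": [0, 0, 0]}, {"slide": [-0.9, 0.7, 0], "rotation": [0, 0, 0]}]}}

```text
time: 17.0
ee_pos: [0.629, -0.124, 0.2179]
tcp_rot: [-0.0, 1.0, -0.0, 0.001]
force: [-1.4, -0.3, -0.7]
finger_gap: 0.0464
gripper_force: 61.9
```

{"fn": "step_arm", "kwargs": {"deltas": [{"slide": [-0.05, 0.2, 0], "rotation": [0, 0, 0]}, {"slide": [-0.1, 0.4, 0], "rotation": [0, 0, 0]}, {"slide": [-0.13, 0.55, 0], "rotation": [0, 0, 0]}, {"slide": [-0.13, 0.66, 0], "rotation": [0, 0, 0]}, {"slide": [-0.13, 0.68, 0], "rotation": [0, 0, 0]}, {"slide": [-0.13, 0.68, 0], "rotation": [0, 0, 0]}]}}

```text
time: 17.6
ee_pos: [0.658, 0.0455, 0.2185]
tcp_rot: [-0.001, 1.0, -0.0, -0.001]
force: [-0.4, 0.3, -0.8]
finger_gap: 0.0461
gripper_force: 62.0
```

{"fn": "step_arm", "kwargs": {"deltas": [{"slide": [-0.016, 0.018, 0.1], "rotation": [0, 0, 0]}, {"slide": [-0.016, 0.018, 0.27], "rotation": [0, 0, 0]}, {"slide": [-0.016, 0.018, 0.42], "rotation": [0, 0, 0]}, {"slide": [-0.016, 0.018, 0.52], "rotation": [0, 0, 0]}, {"slide": [-0.016, 0.018, 0.56], "rotation": [0, 0, 0]}, {"slide": [-0.016, 0.018, 0.58], "rotation": [0, 0, 0]}, {"slide": [-0.016, 0.018, 0.58], "rotation": [0, 0, 0]}]}}

```text
time: 18.3
ee_pos: [0.6628, 0.0484, 0.0743]
tcp_rot: [0.001, 1.0, -0.0, 0.0]
force: [0.0, -0.1, -1.3]
finger_gap: 0.0463
gripper_force: 62.0
```

{"fn": "step_arm", "kwargs": {"deltas": [{"slide": [0, 0, 0], "rotation": [0, 0, 0]}, {"slide": [0, 0, 0], "rotation": [0, 0, 0]}, {"slide": [0, 0, 0], "rotation": [0, 0, 0]}, {"slide": [0, 0, 0], "rotation": [0, 0, 0]}], "jaw": 0.4}}

```text
time: 18.7
ee_pos: [0.663, 0.0495, 0.0748]
tcp_rot: [0.0, 1.0, 0.0, 0.001]
force: [-0.0, -0.0, 0.5]
finger_gap: 0.0598
gripper_force: 0.0
```

{"fn": "step_arm", "kwargs": {"deltas": [{"slide": [0, 0, -0.1], "rotation": [0, 0, 0]}, {"slide": [0, 0, -0.25], "rotation": [0, 0, 0]}, {"slide": [0, 0, -0.4], "rotation": [0, 0, 0]}, {"slide": [0, 0, -0.5], "rotation": [0, 0, 0]}, {"slide": [0, 0, -0.5], "rotation": [0, 0, 0]}]}}

```text
time: 19.2
ee_pos: [0.6652, 0.0497, 0.2042]
tcp_rot: [0.0, 1.0, 0.0, 0.005]
force: [0.3, 0.4, 0.8]
finger_gap: 0.0597
gripper_force: 0.0
```

{"fn": "step_arm", "kwargs": {"deltas": [{"slide": [0.2, 0.2, 0], "rotation": [0, 0, 0.14]}, {"slide": [0.4, 0.35, 0], "rotation": [0, 0, 0.28]}, {"slide": [0.5, 0.5, 0], "rotation": [0, 0, 0.42]}, {"slide": [0.65, 0.7, 0], "rotation": [0, 0, 0.56]}, {"slide": [0.75, 0.85, 0], "rotation": [0, 0, 0.7]}, {"slide": [0.84, 1, 0], "rotation": [0, 0, 0.84]}, {"slide": [0.84, 1, 0], "rotation": [0, 0, 0.98]}, {"slide": [0.84, 1, 0], "rotation": [0, 0, 1]}]}}

```text
time: 20.0
ee_pos: [0.4491, 0.3027, 0.1981]
tcp_rot: [0.499, 0.867, -0.0, -0.001]
force: [0.2, -1.4, 0.1]
finger_gap: 0.06
gripper_force: 0.0
```

```bash
cat >> h.py <<'E'
def go(pos,yaw=-.033,tilt=0.,s=None):
    """units from measured pose to TCP pos; yaw = angle of tool y in world; tilt = pitch about tool y (+ : tool x (~+Y) end goes up)"""
    s=s or sense();R0=Ro.from_quat(s["tcp_rot"])
    c,n=np.cos(yaw),np.sin(yaw);y=np.array([c,n,0]);z=np.array([0,0,-1.]);x=np.cross(y,z)
    R1=Ro.from_matrix(np.c_[x,y,z])*Ro.from_euler('y',tilt)
    d=R0.inv().apply(np.array(pos)-s["ee_pos"])/.25;r=(R0.inv()*R1).as_rotvec()/np.deg2rad(60)
    print("from",np.round(s["ee_pos"],4),"slide",np.round(d,3),"rot",np.round(r,3))
E
python3 - <<'E'
from h import *
go((.4515,.368,.2),-.053)
im=capture("top");s=capture("side")
cv2.imwrite("pics/m5.png",stack(crop(s,150,300,230,175,3),crop(im,112,228,1,1,3),False)[:525,:790])
E
```

```text
from [0.4491 0.3027 0.1981] slide [ 0.221  0.139 -0.007] rot [-0.002 -0.001  0.553]
```

View pics/m5.png

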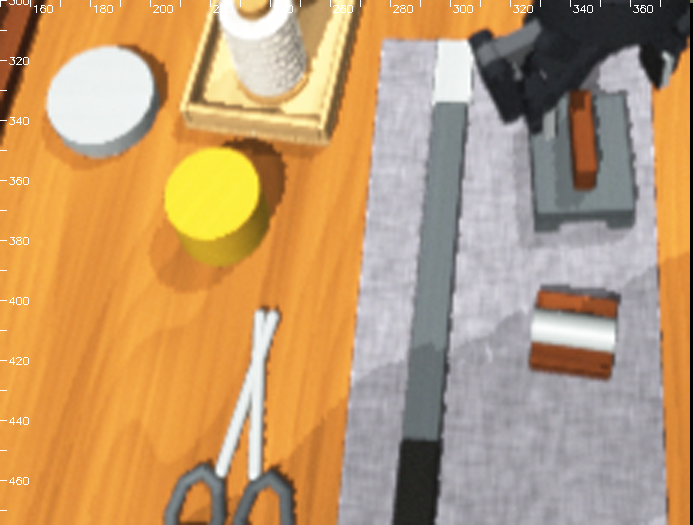

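The spool stands upright in the tray. The side view puts the fulcrum ridge from (327,410) to (355,411) and the weight's near top corners at (328,371) and (361,369).

```bash
python3 - <<'E'
from h import *
print("ful side",unproj("side",[(327,409.7),(355.3,411)],.030), "wt near corners",unproj("side",[(328.3,370.7),(360.7,368.7)],.037))
print("bar tip side",unproj("side",[(150+437/3,300+42/3),(150+473/3,300+42/3)],.010),unproj("side",[(150+398/3,300+505/3),(150+437/3,300+505/3)],.015))
print("pry mid side",unproj("side",[(326.7,169),(367.3,170.5)],.02))
go((.4515,.368,.1),-.053)
E
```

```text
ful side [[0.4794956  0.37065477 0.03      ]
 [0.42845342 0.36853993 0.03      ]] wt near corners [[0.48224958 0.30049502 0.037     ]
 [0.42143783 0.2913438  0.037     ]]
bar tip side [[0.56015537 0.17216968 0.01      ]
 [0.53487927 0.17003217 0.01      ]] [[0.54808843 0.47084803 0.015     ]
 [0.52590275 0.46890033 0.015     ]]
pry mid side [[ 0.52615209 -0.25785442  0.02      ]
 [ 0.41876262 -0.26076414  0.02      ]]
from [0.4511 0.3002 0.1981] slide [0.234 0.138 0.392] rot [-0.001  0.001  0.553]
```

{"fn": "step_arm", "kwargs": {"deltas": [{"slide": [0.12, 0.07, 0.1], "rotation": [0, 0, 0.14]}, {"slide": [0.235, 0.144, 0.3], "rotation": [0, 0, 0.28]}, {"slide": [0.235, 0.144, 0.4], "rotation": [0, 0, 0.42]}, {"slide": [0.235, 0.144, 0.45], "rotation": [0, 0, 0.534]}, {"slide": [0.235, 0.144, 0.6], "rotation": [0, 0, 0.534]}, {"slide": [0.235, 0.144, 0.7], "rotation": [0, 0, 0.534]}, {"slide": [0.235, 0.144, 0.76], "rotation": [0, 0, 0.534]}, {"slide": [0.235, 0.144, 0.76], "rotation": [0, 0, 0.534]}], "jaw": 0.65}}

```text
time: 20.9
ee_pos: [0.4526, 0.3657, 0.0058]
tcp_rot: [0.72, 0.694, -0.003, -0.0]
force: [-0.3, 0.4, -0.2]
finger_gap: 0.0704
gripper_force: 0.0
```

{"fn": "step_arm", "kwargs": {"deltas": [{"slide": [0, 0, 0], "rotation": [0, 0, 0]}, {"slide": [0, 0, 0], "rotation": [0, 0, 0]}, {"slide": [0, 0, 0], "rotation": [0, 0, 0]}, {"slide": [0, 0, 0], "rotation": [0, 0, 0]}, {"slide": [0, 0, 0], "rotation": [0, 0, 0]}], "jaw": -1}}

```text
time: 21.4
ee_pos: [0.455, 0.3687, 0.0098]
tcp_rot: [0.72, 0.694, 0.001, 0.0]
force: [-0.0, -0.5, 2.5]
finger_gap: 0.0485
gripper_force: 64.3
```

{"fn": "step_arm", "kwargs": {"deltas": [{"slide": [0, 0, -0.05], "rotation": [0, 0, 0]}, {"slide": [0, 0, -0.15], "rotation": [0, 0, 0]}, {"slide": [0, 0, -0.3], "rotation": [0, 0, 0]}, {"slide": [0, 0, -0.45], "rotation": [0, 0, 0]}, {"slide": [0, 0, -0.5], "rotation": [0, 0, 0]}]}}

```text
time: 21.9
ee_pos: [0.4561, 0.3699, 0.1385]
tcp_rot: [0.72, 0.694, 0.004, 0.0]
force: [0.5, 1.0, -2.0]
finger_gap: 0.0485
gripper_force: 63.9
```

```bash
python3 - <<'E'
from h import *
go((.4717,-.214,.13))
E
```

```text
from [0.4561 0.3699 0.1385] slide [-2.332  0.146  0.024] rot [ 0.005 -0.005 -0.003]
```

{"fn": "step_arm", "kwargs": {"deltas": [{"slide": [-0.1, 0.02, 0], "rotation": [0, 0, 0]}, {"slide": [-0.25, 0.04, 0], "rotation": [0, 0, 0]}, {"slide": [-0.45, 0.06, 0], "rotation": [0, 0, 0]}, {"slide": [-0.65, 0.08, 0], "rotation": [0, 0, 0]}, {"slide": [-0.83, 0.08, 0], "rotation": [0, 0, 0]}, {"slide": [-1, 0.08, 0], "rotation": [0, 0, 0]}]}}

```text
time: 22.5
ee_pos: [0.4642, 0.1156, 0.1333]
tcp_rot: [0.72, 0.694, -0.001, -0.0]
force: [1.0, 0.1, -2.3]
finger_gap: 0.0487
gripper_force: 63.8
```

{"fn": "step_arm", "kwargs": {"deltas": [{"slide": [-0.2, 0.02, 0], "rotation": [0, 0, 0]}, {"slide": [-0.4, 0.04, 0], "rotation": [0, 0, 0]}, {"slide": [-0.6, 0.06, 0], "rotation": [0, 0, 0]}, {"slide": [-0.8, 0.07, 0], "rotation": [0, 0, 0]}, {"slide": [-1, 0.07, 0], "rotation": [0, 0, 0]}, {"slide": [-1, 0.07, 0], "rotation": [0, 0, 0]}]}}

```text
time: 23.1
ee_pos: [0.4734, -0.1383, 0.1335]
tcp_rot: [0.722, 0.691, -0.001, 0.001]
force: [0.4, 2.1, -1.9]
finger_gap: 0.0485
gripper_force: 63.7
```

```bash
python3 - <<'E'
from h import *
go((.472,-.215,.0075))
E
```

```text
from [ 0.4734 -0.1383  0.1335] slide [-0.305  0.008  0.505] rot [ 0.     0.003 -0.01 ]
```

{"fn": "step_arm", "kwargs": {"deltas": [{"slide": [-0.15, 0.008, 0], "rotation": [0, 0, -0.01]}, {"slide": [-0.305, 0.008, 0.1], "rotation": [0, 0, -0.01]}, {"slide": [-0.305, 0.008, 0.25], "rotation": [0, 0, -0.01]}, {"slide": [-0.305, 0.008, 0.38], "rotation": [0, 0, -0.01]}, {"slide": [-0.305, 0.008, 0.47], "rotation": [0, 0, -0.01]}, {"slide": [-0.305, 0.008, 0.5], "rotation": [0, 0, -0.01]}, {"slide": [-0.305, 0.008, 0.5], "rotation": [0, 0, -0.01]}, {"slide": [-0.305, 0.008, 0.5], "rotation": [0, 0, -0.01]}]}}

```text
time: 23.9
ee_pos: [0.4735, -0.2086, 0.0092]
tcp_rot: [0.716, 0.698, 0.0, 0.0]
force: [0.3, 0.4, -1.4]
finger_gap: 0.0489
gripper_force: 63.7
```

```bash
python3 - <<'E'
from h import *
go((.472,-.215,.007))
s=capture("side")
cv2.imwrite("pics/m6.png",crop(s,270,80,150,120,5))
E
```

```text
from [ 0.4735 -0.2086  0.0092] slide [-0.026 -0.005  0.009] rot [0.    0.    0.008]
```

View pics/m6.png

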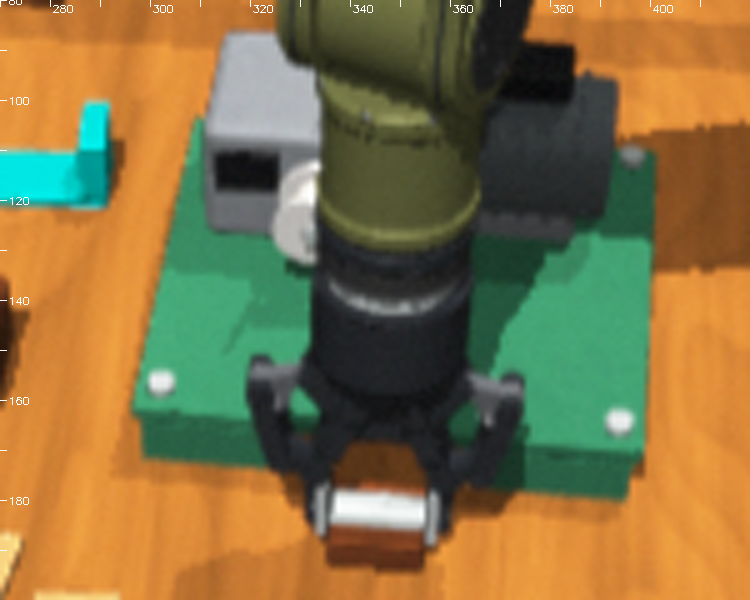

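```bash
python3 - <<'E'
from h import *
np.set_printoptions(precision=4,suppress=True)
a=unproj("side",[(296.6,163),(398.6,170)],.04);f=unproj("side",[(298.6,171.6),(395.6,180)],0)
print("top corners",a,"mid",a.mean(0));print("foot",f,f.mean(0))
print("ridge vs TCP", unproj("side",(345.6,181.6),.028),sense()["ee_pos"])
E
```

```text
top corners [[ 0.6052 -0.2533  0.04  ]
 [ 0.3395 -0.2483  0.04  ]] mid [ 0.4724 -0.2508  0.04  ]
foot [[ 0.6025 -0.2625  0.    ]
 [ 0.342  -0.2516  0.    ]] [ 0.4722 -0.257   0.    ]
ridge vs TCP [[ 0.4739 -0.2075  0.028 ]] [ 0.4738 -0.2088  0.0094]
```

{"fn": "step_arm", "kwargs": {"deltas": [{"slide": [-0.026, -0.002, 0.01], "rotation": [0, 0, 0]}, {"slide": [-0.026, -0.002, 0.012], "rotation": [0, 0, 0]}, {"slide": [-0.026, -0.002, 0.012], "rotation": [0, 0, 0]}, {"slide": [-0.026, -0.002, 0.012], "rotation": [0, 0, 0]}]}}

```text
time: 24.35
ee_pos: [0.4732, -0.2162, 0.0068]
tcp_rot: [0.716, 0.698, 0.0, 0.001]
force: [-1.0, 0.2, 5.6]
finger_gap: 0.0488
gripper_force: 64.5
```

{"fn": "step_arm", "kwargs": {"deltas": [{"slide": [0, 0, 0], "rotation": [0, 0, 0]}, {"slide": [0, 0, 0], "rotation": [0, 0, 0]}, {"slide": [0, 0, 0], "rotation": [0, 0, 0]}, {"slide": [0, 0, 0], "rotation": [0, 0, 0]}], "jaw": 0.6}}

```text
time: 24.75
ee_pos: [0.4723, -0.2155, 0.0057]
tcp_rot: [0.716, 0.698, -0.0, -0.0]
force: [-0.1, 0.6, 0.6]
finger_gap: 0.0683
gripper_force: 0.0
```

{"fn": "step_arm", "kwargs": {"deltas": [{"slide": [0, 0, -0.05], "rotation": [0, 0, 0]}, {"slide": [0, 0, -0.2], "rotation": [0, 0, 0]}, {"slide": [0, 0, -0.4], "rotation": [0, 0, 0]}, {"slide": [0, 0, -0.55], "rotation": [0, 0, 0]}, {"slide": [0, 0, -0.6], "rotation": [0, 0, 0]}]}}

```text
time: 25.25
ee_pos: [0.4749, -0.2166, 0.1602]
tcp_rot: [0.716, 0.698, 0.001, 0.003]
force: [0.4, -0.2, 0.8]
finger_gap: 0.0684
gripper_force: 0.0
```

{"fn": "step_arm", "kwargs": {"deltas": [{"slide": [0.2, 0, 0], "rotation": [0, 0, 0]}, {"slide": [0.4, 0, 0], "rotation": [0, 0, 0]}, {"slide": [0.6, 0, 0], "rotation": [0, 0, 0]}, {"slide": [0.8, 0, 0], "rotation": [0, 0, 0]}, {"slide": [1, 0, 0], "rotation": [0, 0, 0]}, {"slide": [1, 0, 0], "rotation": [0, 0, 0]}], "jaw": 0.05}}

```text
time: 25.85
ee_pos: [0.4786, 0.0398, 0.1558]
tcp_rot: [0.713, 0.701, 0.001, -0.001]
force: [0.1, -1.4, 0.2]
finger_gap: 0.0448
gripper_force: 0.0
```

{"fn": "step_arm", "kwargs": {"deltas": [{"slide": [0.2, 0.05, 0], "rotation": [0, 0, 0]}, {"slide": [0.4, 0.1, 0], "rotation": [0, 0, 0]}, {"slide": [0.6, 0.15, 0], "rotation": [0, 0, 0]}, {"slide": [0.8, 0.2, 0], "rotation": [0, 0, 0]}, {"slide": [1, 0.25, 0], "rotation": [0, 0, 0]}, {"slide": [1, 0.25, 0], "rotation": [0, 0, 0]}]}}

```text
time: 26.45
ee_pos: [0.5494, 0.2873, 0.1552]
tcp_rot: [0.715, 0.7, 0.002, -0.0]
force: [-0.6, -0.7, -0.2]
finger_gap: 0.0448
gripper_force: 0.0
```

```bash
python3 - <<'E'
from h import *
go((.5405,.363,.15),.036)
E
```

```text
from [0.5494 0.2873 0.1552] slide [ 0.302 -0.042  0.022] rot [ 0.002 -0.002 -0.055]
```

{"fn": "step_arm", "kwargs": {"deltas": [{"slide": [0.15, -0.02, 0], "rotation": [0, 0, -0.055]}, {"slide": [0.302, -0.042, 0.1], "rotation": [0, 0, -0.055]}, {"slide": [0.302, -0.042, 0.3], "rotation": [0, 0, -0.055]}, {"slide": [0.302, -0.042, 0.45], "rotation": [0, 0, -0.055]}, {"slide": [0.302, -0.042, 0.55], "rotation": [0, 0, -0.055]}, {"slide": [0.302, -0.042, 0.595], "rotation": [0, 0, -0.055]}, {"slide": [0.302, -0.042, 0.595], "rotation": [0, 0, -0.055]}, {"slide": [0.302, -0.042, 0.595], "rotation": [0, 0, -0.055]}]}}

```text
time: 27.25
ee_pos: [0.5401, 0.3583, 0.0082]
tcp_rot: [0.696, 0.718, 0.001, 0.0]
force: [-0.3, 0.6, 0.0]
finger_gap: 0.0445
gripper_force: 0.0
```

{"fn": "step_arm", "kwargs": {"deltas": [{"slide": [0, 0, 0], "rotation": [0, 0, 0]}, {"slide": [0, 0, 0], "rotation": [0, 0, 0]}, {"slide": [0, 0, 0], "rotation": [0, 0, 0]}, {"slide": [0, 0, 0], "rotation": [0, 0, 0]}, {"slide": [0, 0, 0], "rotation": [0, 0, 0]}], "jaw": -1}}

```text
time: 27.75
ee_pos: [0.5408, 0.3593, 0.0095]
tcp_rot: [0.696, 0.718, 0.002, 0.001]
force: [0.9, -1.0, 6.5]
finger_gap: 0.0197
gripper_force: 59.1
```

{"fn": "step_arm", "kwargs": {"deltas": [{"slide": [0, 0, -0.05], "rotation": [0, 0, 0]}, {"slide": [0, 0, -0.15], "rotation": [0, 0, 0]}, {"slide": [0, 0, -0.3], "rotation": [0, 0, 0]}, {"slide": [0, 0, -0.45], "rotation": [0, 0, 0]}, {"slide": [0, 0, -0.5], "rotation": [0, 0, 0]}, {"slide": [0, 0, -0.5], "rotation": [0, 0, 0]}]}}

```text
time: 28.35
ee_pos: [0.5402, 0.3594, 0.1344]
tcp_rot: [0.696, 0.718, 0.002, 0.0]
force: [-0.5, 0.2, -4.8]
finger_gap: 0.0194
gripper_force: 59.5
```

```bash
python3 - <<'E'
from h import *
s=capture("side");t=capture("top")
cv2.imwrite("pics/m7.png",stack(crop(s,180,180,200,150,3),crop(t,300,150,130,125,3)[:150,:,:] if 0 else crop(t,300,180,100,100,2),False)[:600,:800])
go((.4,.0,.13))
E
```

```text
from [0.5379 0.3579 0.1305] slide [-1.413 -0.598  0.005] rot [-0.002  0.001  0.062]
```

View pics/m7.png

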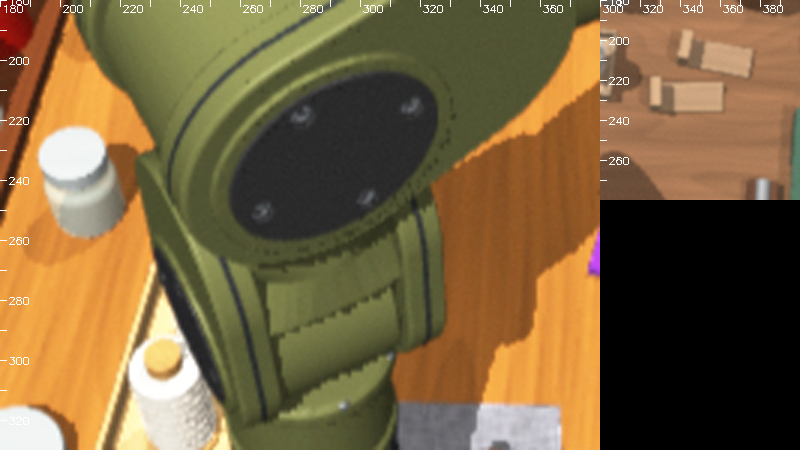

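The packers are unmoved in the top view. Next I'll carry the bar to the pre-insertion pose.

```bash
python3 - <<'E'
from h import *
go((.479,-.05,.15))
E
```

```text
from [0.5379 0.3579 0.1305] slide [-1.623 -0.288 -0.075] rot [-0.002  0.001  0.062]
```

{"fn": "step_arm", "kwargs": {"deltas": [{"slide": [-0.1, -0.02, -0.05], "rotation": [0, 0, 0.03]}, {"slide": [-0.25, -0.05, -0.075], "rotation": [0, 0, 0.062]}, {"slide": [-0.4, -0.1, -0.075], "rotation": [0, 0, 0.062]}, {"slide": [-0.55, -0.15, -0.075], "rotation": [0, 0, 0.062]}, {"slide": [-0.7, -0.2, -0.075], "rotation": [0, 0, 0.062]}, {"slide": [-0.8, -0.23, -0.075], "rotation": [0, 0, 0.062]}, {"slide": [-0.83, -0.24, -0.075], "rotation": [0, 0, 0.062]}]}}

```text
time: 29.15
ee_pos: [0.4821, 0.146, 0.1482]
tcp_rot: [0.72, 0.694, -0.003, -0.001]
force: [-0.8, 0.2, -3.5]
finger_gap: 0.0192
gripper_force: 59.5
```

```bash
python3 - <<'E'
from h import *
go((.479,-.05,.15));go((.479,-.05,.15),-.033,.30)
E
```

```text
from [0.4821 0.146  0.1482] slide [-0.784  0.015 -0.005] rot [-0.006  0.003 -0.002]
from [0.4821 0.146  0.1482] slide [-0.784  0.015 -0.005] rot [-0.006  0.289 -0.003]
```

{"fn": "step_arm", "kwargs": {"deltas": [{"slide": [-0.15, 0.01, 0], "rotation": [0, 0.05, 0]}, {"slide": [-0.3, 0.01, 0], "rotation": [0, 0.1, 0]}, {"slide": [-0.45, 0.015, 0], "rotation": [0, 0.15, 0]}, {"slide": [-0.6, 0.015, 0], "rotation": [0, 0.2, 0]}, {"slide": [-0.73, 0.015, 0], "rotation": [0, 0.25, 0]}, {"slide": [-0.78, 0.015, 0], "rotation": [0, 0.289, 0]}, {"slide": [-0.78, 0.015, 0], "rotation": [0, 0.289, 0]}]}}

```text
time: 29.85
ee_pos: [0.4828, -0.0483, 0.1487]
tcp_rot: [0.712, 0.686, 0.107, -0.106]
force: [-0.2, 0.5, -4.2]
finger_gap: 0.0194
gripper_force: 59.5
```

```bash
python3 - <<'E'
from h import *
s=sense();print(s["ee_pos"],s["tcp_rot"],s["time"])
go((.4788,-.0539,.088),-.033,.30)
t=capture("top")
cv2.imwrite("pics/m8.png",crop(t,300,210,120,100,6))
R=Ro.from_quat(s["tcp_rot"])
print("pred tip", s["ee_pos"]+R.apply([-.1915,0,.0065]),proj("top",s["ee_pos"]+R.apply([-.1915,0,-.0005])))
E
```

```text
[ 0.48278731 -0.0483481   0.14872241] [ 0.71206338  0.68575156  0.1074395  -0.10567541] 29.85
from [ 0.4828 -0.0483  0.1487] slide [-0.094 -0.014  0.225] rot [-0.002 -0.002 -0.005]
pred tip [ 0.4758686  -0.22908196  0.08546183] [[389.68020398 273.17171216]]
```

View pics/m8.png

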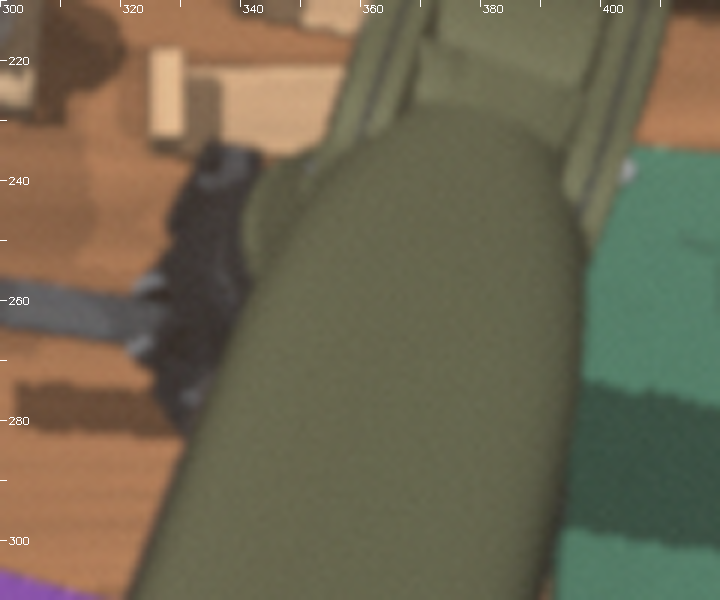

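The arm hides the tip in this view, but the handle side is visible at (300–325, 262). I'll locate the handle end by sampling brightness along the bar's projected axis.

```bash
python3 - <<'E'
from h import *
s=sense();R=Ro.from_quat(s["tcp_rot"])
for n in("top","side"):
    im=capture(n).astype(float).mean(2)
    d=np.arange(.15,.215,.003);P=s["ee_pos"]+R.apply(np.c_[d,0*d,0*d-.0055]);uv=proj(n,P)
    print(n,[(round(a,3),int(im[int(round(v)),int(round(u))])) for a,(u,v) in zip(d,uv) if 0<=u<639 and 0<=v<479])
    w=np.arange(-.03,.031,.003);P=s["ee_pos"]+R.apply(np.c_[0*w+.12,w,0*w-.0055]);uv=proj(n,P)
    print([(round(a,3),int(im[int(round(v)),int(round(u))])) for a,(u,v) in zip(w,uv)])
E
```

```text
top [(np.float64(0.15), 56), (np.float64(0.153), 54), (np.float64(0.156), 56), (np.float64(0.159), 56), (np.float64(0.162), 55), (np.float64(0.165), 56), (np.float64(0.168), 57), (np.float64(0.171), 57), (np.float64(0.174), 55), (np.float64(0.177), 57), (np.float64(0.18), 55), (np.float64(0.183), 67), (np.float64(0.186), 78), (np.float64(0.189), 89), (np.float64(0.192), 99), (np.float64(0.195), 106), (np.float64(0.198), 110), (np.float64(0.201), 114), (np.float64(0.204), 124), (np.float64(0.207), 130), (np.float64(0.21), 130), (np.float64(0.213), 130)]
[(np.float64(-0.03), 130), (np.float64(-0.027), 129), (np.float64(-0.024), 128), (np.float64(-0.021), 126), (np.float64(-0.018), 120), (np.float64(-0.015), 100), (np.float64(-0.012), 66), (np.float64(-0.009), 53), (np.float64(-0.006), 55), (np.float64(-0.003), 54), (np.float64(-0.0), 53), (np.float64(0.003), 57), (np.float64(0.006), 55), (np.float64(0.009), 77), (np.float64(0.012), 102), (np.float64(0.015), 113), (np.float64(0.018), 111), (np.float64(0.021), 115), (np.float64(0.024), 116), (np.float64(0.027), 111), (np.float64(0.03), 1
[... 404 characters left out ...]
 100), (np.float64(0.198), 92), (np.float64(0.201), 95), (np.float64(0.204), 107), (np.float64(0.207), 127), (np.float64(0.21), 139), (np.float64(0.213), 140)]
[(np.float64(-0.03), 150), (np.float64(-0.027), 138), (np.float64(-0.024), 73), (np.float64(-0.021), 74), (np.float64(-0.018), 77), (np.float64(-0.015), 77), (np.float64(-0.012), 70), (np.float64(-0.009), 26), (np.float64(-0.006), 28), (np.float64(-0.003), 26), (np.float64(-0.0), 26), (np.float64(0.003), 30), (np.float64(0.006), 27), (np.float64(0.009), 27), (np.float64(0.012), 30), (np.float64(0.015), 118), (np.float64(0.018), 121), (np.float64(0.021), 119), (np.float64(0.024), 123), (np.float64(0.027), 126), (np.float64(0.03), 127)]
```

{"fn": "step_arm", "kwargs": {"deltas": [{"slide": [-0.04, -0.01, 0.06], "rotation": [0, 0, -0.005]}, {"slide": [-0.086, -0.014, 0.13], "rotation": [0, 0, -0.005]}, {"slide": [-0.086, -0.014, 0.19], "rotation": [0, 0, -0.005]}, {"slide": [-0.086, -0.014, 0.215], "rotation": [0, 0, -0.005]}, {"slide": [-0.086, -0.014, 0.225], "rotation": [0, 0, -0.005]}, {"slide": [-0.086, -0.014, 0.225], "rotation": [0, 0, -0.005]}, {"slide": [-0.086, -0.014, 0.225], "rotation": [0, 0, -0.005]}]}}

```text
time: 30.7
ee_pos: [0.4801, -0.0493, 0.0914]
tcp_rot: [0.708, 0.69, 0.109, -0.104]
force: [-0.0, 0.6, -4.1]
finger_gap: 0.0195
gripper_force: 59.5
```

```bash
python3 - <<'E'
from h import *
go((.4788,-.052,.0886),-.033,.30)
s=capture("side");cv2.imwrite("pics/m9.png",crop(s,290,130,110,110,5)) 
E
```

```text
from [ 0.4801 -0.0493  0.0914] slide [-0.014 -0.005  0.007] rot [ 0.001 -0.002  0.006]
```

{"fn": "step_arm", "kwargs": {"deltas": [{"slide": [-0.014, -0.005, 0.007], "rotation": [0, -0.002, 0.006]}, {"slide": [-0.014, -0.005, 0.007], "rotation": [0, -0.002, 0.006]}, {"slide": [-0.014, -0.005, 0.007], "rotation": [0, -0.002, 0.006]}]}}

```text
time: 31.05
ee_pos: [0.4781, -0.0525, 0.0881]
tcp_rot: [0.711, 0.687, 0.108, -0.104]
force: [-0.4, 0.2, -4.7]
finger_gap: 0.0194
gripper_force: 59.5
```

```bash
python3 - <<'E'
from h import *
go((.4788,-.052,.0886),-.033,.30); go((.4788-.00126,-.052-.0382,.0886-.0118),-.033,.30)
E
```

```text
from [ 0.4781 -0.0525  0.0881] slide [ 0.003  0.003 -0.001] rot [ 0.    -0.001 -0.001]
from [ 0.4781 -0.0525  0.0881] slide [-0.157  0.003 -0.002] rot [ 0.    -0.001 -0.001]
```

{"fn": "step_arm", "kwargs": {"deltas": [{"slide": [-0.03, 0.003, -0.001], "rotation": [0, 0, 0]}, {"slide": [-0.06, 0.003, -0.001], "rotation": [0, 0, 0]}, {"slide": [-0.09, 0.003, -0.001], "rotation": [0, 0, 0]}, {"slide": [-0.12, 0.003, -0.001], "rotation": [0, 0, 0]}, {"slide": [-0.145, 0.003, -0.001], "rotation": [0, 0, 0]}, {"slide": [-0.157, 0.003, -0.001], "rotation": [0, 0, 0]}, {"slide": [-0.157, 0.003, -0.001], "rotation": [0, 0, 0]}]}}

```text
time: 31.75
ee_pos: [0.4776, -0.0903, 0.0764]
tcp_rot: [0.711, 0.687, 0.108, -0.104]
force: [-0.5, -0.2, -4.0]
finger_gap: 0.0196
gripper_force: 59.5
```

```bash
python3 - <<'E'
from h import *
L=.1935
def tcp(t,clear=0,tip=-.02,edge=np.array([.4722,-.253]),s0=.0385):
    u=np.array([.033,.9995]);c=np.array([s0-.01*np.sin(t),.02+.01*np.cos(t)+clear])
    d=np.array([np.cos(t),np.sin(t)]);n=np.array([-np.sin(t),np.cos(t)])
    tp=np.array([tip,c[1]-(c[0]-tip)*np.tan(t)]);g=tp+L*d+.0065*n
    return [*(edge+u*g[0]),g[1]]
print(tcp(.3,.001),tcp(.245))
go(tcp(.3,.001),-.033,.3);go(tcp(.245),-.033,.245)
E
```

```text
[np.float64(0.4775769120669827), np.float64(-0.09014473906214521), np.float64(0.07676419258150355)] [np.float64(0.4776827835569456), np.float64(-0.08693811620705627), np.float64(0.06892203428236277)]
from [ 0.4776 -0.0903  0.0764] slide [ 0.001 -0.    -0.001] rot [-0.    -0.001 -0.002]
from [ 0.4776 -0.0903  0.0764] slide [ 0.004 -0.     0.033] rot [-0.    -0.053 -0.002]
```

{"fn": "step_arm", "kwargs": {"deltas": [{"slide": [0.002, 0, 0.016], "rotation": [0, -0.027, 0]}, {"slide": [0.004, 0, 0.033], "rotation": [0, -0.053, 0]}, {"slide": [0.004, 0, 0.033], "rotation": [0, -0.053, 0]}, {"slide": [0.004, 0, 0.033], "rotation": [0, -0.053, 0]}, {"slide": [0.004, 0, 0.033], "rotation": [0, -0.053, 0]}]}}

```text
time: 32.25
ee_pos: [0.4778, -0.0864, 0.0692]
tcp_rot: [0.713, 0.69, 0.088, -0.085]
force: [0.1, -3.3, -3.3]
finger_gap: 0.0199
gripper_force: 59.6
```

{"fn": "step_arm", "kwargs": {"deltas": [{"slide": [0, 0, 0], "rotation": [0, 0, 0]}, {"slide": [0, 0, 0], "rotation": [0, 0, 0]}, {"slide": [0, 0, 0], "rotation": [0, 0, 0]}, {"slide": [0, 0, 0], "rotation": [0, 0, 0]}], "jaw": 0.05}}

```text
time: 32.65
ee_pos: [0.4779, -0.0863, 0.0693]
tcp_rot: [0.713, 0.69, 0.088, -0.085]
force: [0.8, 0.3, 0.1]
finger_gap: 0.0449
gripper_force: 0.0
```

{"fn": "step_arm", "kwargs": {"deltas": [{"slide": [0, 0, -0.04], "rotation": [0, 0, 0]}, {"slide": [0, 0, -0.12], "rotation": [0, 0, 0]}, {"slide": [0, 0, -0.25], "rotation": [0, 0, 0]}, {"slide": [0, 0, -0.4], "rotation": [0, 0, 0]}, {"slide": [0, 0, -0.5], "rotation": [0, 0, 0]}, {"slide": [0, 0, -0.5], "rotation": [0, 0, 0]}]}}

```text
time: 33.25
ee_pos: [0.4794, -0.1184, 0.1946]
tcp_rot: [0.714, 0.69, 0.09, -0.081]
force: [0.9, 0.8, -0.6]
finger_gap: 0.0447
gripper_force: 0.0
```

```bash
python3 - <<'E'
from h import *
go((.4518,.2575,.2),.145)
E
```

```text
from [ 0.4794 -0.1184  0.1946] slide [ 1.461 -0.162  0.338] rot [ 0.028 -0.23  -0.17 ]
```

{"fn": "step_arm", "kwargs": {"deltas": [{"slide": [0.15, -0.01, 0.02], "rotation": [0.01, -0.08, -0.06]}, {"slide": [0.35, -0.03, 0.07], "rotation": [0.02, -0.16, -0.12]}, {"slide": [0.5, -0.05, 0.11], "rotation": [0.028, -0.23, -0.17]}, {"slide": [0.65, -0.07, 0.15], "rotation": [0.028, -0.23, -0.17]}, {"slide": [0.8, -0.09, 0.185], "rotation": [0.028, -0.23, -0.17]}, {"slide": [0.95, -0.105, 0.22], "rotation": [0.028, -0.23, -0.17]}, {"slide": [0.95, -0.105, 0.22], "rotation": [0.028, -0.23, -0.17]}]}}

```text
time: 33.95
ee_pos: [0.4579, 0.1317, 0.1942]
tcp_rot: [0.651, 0.759, -0.001, -0.005]
force: [0.9, -1.4, 0.1]
finger_gap: 0.0448
gripper_force: 0.0
```

```bash
python3 - <<'E'
from h import *
go((.4518,.2575,.2),.145);go((.4518,.2575,.044),.145)
s=capture("side");cv2.imwrite("pics/m9.png",crop(s,240,150,155,120,5)) 
E
```

```text
from [0.4579 0.1317 0.1942] slide [ 0.501  0.052 -0.021] rot [-0.007 -0.006  0.007]
from [0.4579 0.1317 0.1942] slide [0.497 0.057 0.603] rot [-0.007 -0.006  0.007]
```

View pics/m9.png

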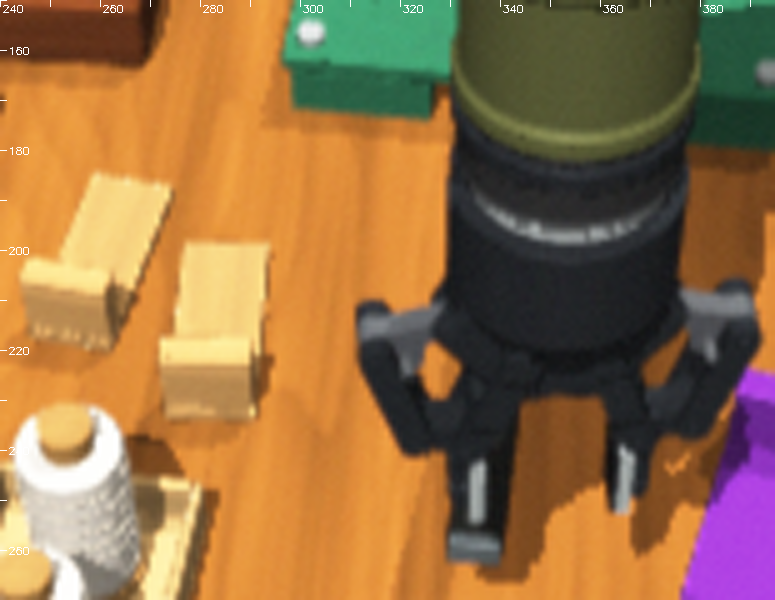

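The gripper hides the bar in this view; packers and spools are unchanged. Next I'll take the weight.

{"fn": "step_arm", "kwargs": {"deltas": [{"slide": [0.15, 0.02, 0], "rotation": [0, -0.005, 0.005]}, {"slide": [0.35, 0.05, 0], "rotation": [0, -0.005, 0.005]}, {"slide": [0.5, 0.055, 0.1], "rotation": [0, -0.005, 0.005]}, {"slide": [0.5, 0.055, 0.3], "rotation": [0, -0.005, 0.005]}, {"slide": [0.5, 0.055, 0.45], "rotation": [0, -0.005, 0.005]}, {"slide": [0.5, 0.055, 0.56], "rotation": [0, -0.005, 0.005]}, {"slide": [0.5, 0.055, 0.6], "rotation": [0, -0.005, 0.005]}, {"slide": [0.5, 0.055, 0.6], "rotation": [0, -0.005, 0.005]}]}}

```text
time: 34.8
ee_pos: [0.4519, 0.2522, 0.0437]
tcp_rot: [0.656, 0.755, -0.005, -0.003]
force: [-0.0, 0.6, 0.2]
finger_gap: 0.0447
gripper_force: 0.0
```

{"fn": "step_arm", "kwargs": {"deltas": [{"slide": [0, 0, 0], "rotation": [0, 0, 0]}, {"slide": [0, 0, 0], "rotation": [0, 0, 0]}, {"slide": [0, 0, 0], "rotation": [0, 0, 0]}, {"slide": [0, 0, 0], "rotation": [0, 0, 0]}, {"slide": [0, 0, 0], "rotation": [0, 0, 0]}, {"slide": [0, 0, 0], "rotation": [0, 0, 0]}], "jaw": -1}}

```text
time: 35.4
ee_pos: [0.4553, 0.2545, 0.0469]
tcp_rot: [0.656, 0.755, -0.001, -0.0]
force: [2.8, -2.1, 5.5]
finger_gap: 0.0129
gripper_force: 64.2
```

{"fn": "step_arm", "kwargs": {"deltas": [{"slide": [0, 0, -0.05], "rotation": [0, 0, 0]}, {"slide": [0, 0, -0.15], "rotation": [0, 0, 0]}, {"slide": [0, 0, -0.3], "rotation": [0, 0, 0]}, {"slide": [0, 0, -0.45], "rotation": [0, 0, 0]}, {"slide": [0, 0, -0.6], "rotation": [0, 0, 0]}, {"slide": [0, 0, -0.6], "rotation": [0, 0, 0]}]}}

```text
time: 36.0
ee_pos: [0.4558, 0.2555, 0.1987]
tcp_rot: [0.655, 0.755, 0.0, -0.001]
force: [2.3, 1.7, -8.9]
finger_gap: 0.0127
gripper_force: 62.0
```

```bash
python3 - <<'E'
from h import *
go((.48,.06,.22),-.033,.24)
for n in("side","top"):
    im=capture(n).astype(float).mean(2)
    # bar handle end: origin line from tip under bed
    u=np.array([.033,.9995]);e=np.array([.4722,-.253])
    for t in(.24,):
        c=np.array([.0385-.01*np.sin(t),.02+.01*np.cos(t)]);d=np.arange(.33,.41,.004)
        z=c[1]-(c[0]+.02)*np.tan(t)+d*np.sin(t);s=-.02+d*np.cos(t)-.012*np.sin(t)
        P=np.c_[e+u*s[:,None],z+.012*np.cos(t)];uv=proj(n,P)
        print(n,[(round(float(a),3),int(im[int(round(v)),int(round(x))])) for a,(x,v) in zip(d,uv)],uv[0],uv[-1])
        q=P[5];w=np.arange(-.03,.031,.003);uv=proj(n,q+np.outer(w,[1,-.033,0]))
        print([(round(float(a),3),int(im[int(round(v)),int(round(x))])) for a,(x,v) in zip(w,uv)])
E
```

```text
from [0.4558 0.2555 0.1987] slide [-0.788 -0.014 -0.087] rot [-0.021  0.227  0.165]
side [(0.33, 103), (0.334, 96), (0.338, 81), (0.342, 65), (0.346, 52), (0.35, 49), (0.354, 48), (0.358, 33), (0.362, 33), (0.366, 38), (0.37, 42), (0.374, 44), (0.378, 53), (0.382, 98), (0.386, 99), (0.39, 52), (0.394, 50), (0.398, 51), (0.402, 42), (0.406, 32)] [337.53130365 240.99374256] [334.36663316 265.0151453 ]
[(-0.03, 81), (-0.027, 84), (-0.024, 80), (-0.021, 81), (-0.018, 74), (-0.015, 66), (-0.012, 65), (-0.009, 69), (-0.006, 58), (-0.003, 43), (-0.0, 49), (0.003, 44), (0.006, 40), (0.009, 30), (0.012, 34), (0.015, 32), (0.018, 37), (0.021, 37), (0.024, 119), (0.027, 132), (0.03, 147)]
top [(0.33, 57), (0.334, 60), (0.338, 57), (0.342, 58), (0.346, 59), (0.35, 57), (0.354, 56), (0.358, 57), (0.362, 58), (0.366, 60), (0.37, 57), (0.374, 57), (0.378, 63), (0.382, 99), (0.386, 101), (0.39, 104), (0.394, 110), (0.398, 110), (0.402, 111), (0.406, 109)] [290.86802957 264.89439492] [263.81664312 261.39773682]
[(-0.03, 132), (-0.027, 127), (-0.024, 126), (-0.021, 126), (-0.018, 125), (-0.015, 103), (-0.012, 69), (-0.009, 54), (-0.006, 57), (-0.003, 55), (-0.0, 57), (0.003, 57), (0.006, 57), (0.009, 64), (0.012, 87), (0.015, 108), (0.018, 117), (0.021, 127), (0.024, 127), (0.027, 126), (0.03, 129)]
```

```bash
python3 - <<'E'
from h import *
go((.4814,.032,.185),-.033,.24)
E
```

```text
from [0.453  0.2538 0.1937] slide [-0.894 -0.012  0.036] rot [-0.029  0.231  0.164]
```

{"fn": "step_arm", "kwargs": {"deltas": [{"slide": [-0.1, 0, -0.04], "rotation": [-0.01, 0.06, 0.04]}, {"slide": [-0.25, 0, -0.06], "rotation": [-0.015, 0.12, 0.08]}, {"slide": [-0.4, -0.005, -0.06], "rotation": [-0.02, 0.18, 0.12]}, {"slide": [-0.55, -0.01, -0.05], "rotation": [-0.029, 0.231, 0.164]}, {"slide": [-0.7, -0.01, -0.02], "rotation": [-0.029, 0.231, 0.164]}, {"slide": [-0.83, -0.012, 0.01], "rotation": [-0.029, 0.231, 0.164]}, {"slide": [-0.894, -0.012, 0.03], "rotation": [-0.029, 0.231, 0.164]}, {"slide": [-0.894, -0.012, 0.03], "rotation": [-0.029, 0.231, 0.164]}]}}

```text
time: 36.9
ee_pos: [0.4793, 0.0298, 0.1832]
tcp_rot: [0.715, 0.689, 0.083, -0.085]
force: [-0.2, -1.3, -10.6]
finger_gap: 0.0128
gripper_force: 61.7
```

{"fn": "step_arm", "kwargs": {"deltas": [{"slide": [0, 0, 0], "rotation": [0, 0, 0]}, {"slide": [0, 0, 0], "rotation": [0, 0, 0]}]}}

```text
time: 37.1
ee_pos: [0.4809, 0.0332, 0.1863]
tcp_rot: [0.713, 0.691, 0.086, -0.084]
force: [0.0, 0.1, -9.4]
finger_gap: 0.0125
gripper_force: 61.7
```

```bash
python3 - <<'E'
from h import *
go((.4814,.032,.185),-.033,.24);go((.4819,.0418,.1385),-.033,.24)
s=capture("side");cv2.imwrite("pics/m10.png",crop(s,270,140,150,120,5)) 
E
```

```text
from [0.4809 0.0332 0.1863] slide [-0.006  0.002  0.004] rot [-0.001 -0.001  0.001]
from [0.4809 0.0332 0.1863] slide [-0.012  0.003  0.194] rot [-0.001 -0.001  0.001]
```

View pics/m10.png

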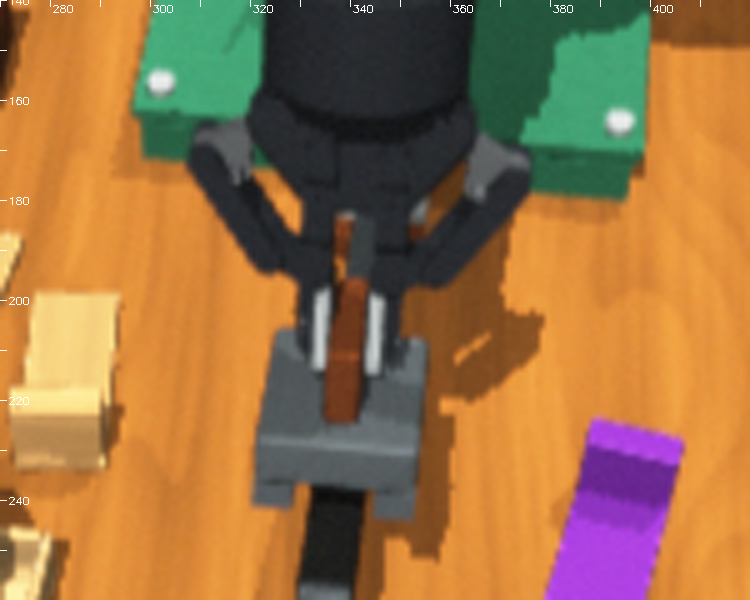

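The weight is lined up, with its channel straight over the bar handle (crop pixel (335,500)). Lowering onto the bar.

{"fn": "step_arm", "kwargs": {"deltas": [{"slide": [-0.006, 0.003, 0.06], "rotation": [0, 0, 0]}, {"slide": [-0.012, 0.003, 0.11], "rotation": [0, 0, 0]}, {"slide": [-0.012, 0.003, 0.15], "rotation": [0, 0, 0]}, {"slide": [-0.012, 0.003, 0.175], "rotation": [0, 0, 0]}, {"slide": [-0.012, 0.003, 0.19], "rotation": [0, 0, 0]}, {"slide": [-0.012, 0.003, 0.195], "rotation": [0, 0, 0]}, {"slide": [-0.012, 0.003, 0.195], "rotation": [0, 0, 0]}]}}

```text
time: 37.85
ee_pos: [0.4837, 0.0412, 0.1399]
tcp_rot: [0.713, 0.691, 0.087, -0.083]
force: [0.5, 0.3, -8.7]
finger_gap: 0.0129
gripper_force: 61.6
```

```bash
python3 - <<'E'
from h import *
go((.4824,.0563,.093),-.033,.07)
go((.4826,.063,.0482),-.033,-.093)
E
```

```text
from [0.4837 0.0412 0.1399] slide [ 0.014 -0.008  0.196] rot [ 0.002 -0.163  0.001]
from [0.4837 0.0412 0.1399] slide [-0.003 -0.008  0.377] rot [ 0.003 -0.319  0.001]
```

{"fn": "step_arm", "kwargs": {"deltas": [{"slide": [0.003, -0.006, 0.025], "rotation": [0, -0.02, 0]}, {"slide": [0.006, -0.006, 0.05], "rotation": [0, -0.04, 0]}, {"slide": [0.008, -0.006, 0.075], "rotation": [0, -0.06, 0]}, {"slide": [0.01, -0.006, 0.1], "rotation": [0, -0.08, 0]}, {"slide": [0.012, -0.006, 0.125], "rotation": [0, -0.1, 0]}, {"slide": [0.013, -0.006, 0.15], "rotation": [0, -0.12, 0]}, {"slide": [0.014, -0.006, 0.175], "rotation": [0, -0.14, 0]}, {"slide": [0.014, -0.006, 0.196], "rotation": [0, -0.163, 0]}]}}

```text
time: 38.65
ee_pos: [0.4824, 0.0566, 0.0924]
tcp_rot: [0.718, 0.695, 0.025, -0.023]
force: [-0.4, -1.7, -6.2]
finger_gap: 0.0127
gripper_force: 62.1
```

```bash
python3 - <<'E'
from h import *
print(sense()["force"],sense()["torque"])
go((.4826,.063,.0482),-.033,-.093)
E
```

```text
[-0.37867148 -1.72527814 -6.15025186] [-0.64326795 -0.05680734  0.07548704]
from [0.4824 0.0566 0.0924] slide [ 0.013 -0.     0.178] rot [ 0.002 -0.155  0.   ]
```

{"fn": "step_arm", "kwargs": {"deltas": [{"slide": [0.003, 0, 0.025], "rotation": [0, -0.022, 0]}, {"slide": [0.006, 0, 0.05], "rotation": [0, -0.044, 0]}, {"slide": [0.008, 0, 0.075], "rotation": [0, -0.066, 0]}, {"slide": [0.01, 0, 0.1], "rotation": [0, -0.088, 0]}, {"slide": [0.011, 0, 0.125], "rotation": [0, -0.11, 0]}, {"slide": [0.012, 0, 0.15], "rotation": [0, -0.132, 0]}, {"slide": [0.013, 0, 0.172], "rotation": [0, -0.155, 0]}, {"slide": [0.013, 0, 0.176], "rotation": [0, -0.155, 0]}]}}

```text
time: 39.45
ee_pos: [0.4829, 0.0632, 0.0486]
tcp_rot: [0.717, 0.695, -0.033, 0.033]
force: [1.5, 2.1, -3.2]
finger_gap: 0.0127
gripper_force: 62.4
```

```bash
python3 - <<'E'
from h import *
print(sense()["force"],sense()["torque"])
go((.4826,.063,.0482),-.033,-.093)
E
```

```text
[ 1.49143227  2.09648545 -3.15427522] [ 0.03396129 -0.14046743  0.00375522]
from [0.4829 0.0632 0.0486] slide [-0.001 -0.001  0.001] rot [ 0.002 -0.     0.001]
```

{"fn": "step_arm", "kwargs": {"deltas": [{"slide": [0, 0, 0], "rotation": [0, 0, 0]}, {"slide": [0, 0, 0], "rotation": [0, 0, 0]}, {"slide": [0, 0, 0], "rotation": [0, 0, 0]}, {"slide": [0, 0, 0], "rotation": [0, 0, 0]}], "jaw": 0.0}}

```text
time: 39.85
ee_pos: [0.4833, 0.0624, 0.0498]
tcp_rot: [0.718, 0.694, -0.032, 0.033]
force: [0.1, -0.8, 0.7]
finger_gap: 0.0424
gripper_force: 0.0
```

{"fn": "step_arm", "kwargs": {"deltas": [{"slide": [0, 0, -0.05], "rotation": [0, 0, 0]}, {"slide": [0, 0, -0.15], "rotation": [0, 0, 0]}, {"slide": [0, 0, -0.3], "rotation": [0, 0.05, 0]}, {"slide": [0, 0, -0.5], "rotation": [0, 0.09, 0]}, {"slide": [0.1, 0, -0.65], "rotation": [0, 0.09, 0]}, {"slide": [0.3, 0, -0.65], "rotation": [0, 0.09, 0]}, {"slide": [0.5, 0, -0.65], "rotation": [0, 0.09, 0]}, {"slide": [0.7, 0, -0.65], "rotation": [0, 0.09, 0]}]}}

```text
time: 40.65
ee_pos: [0.4893, 0.2531, 0.196]
tcp_rot: [0.719, 0.695, 0.003, 0.001]
force: [0.9, -0.6, -0.5]
finger_gap: 0.0427
gripper_force: 0.0
```

```bash
python3 - <<'E'
from h import *
s=capture("side");t=capture("top")
a=crop(s,235,140,185,120,4); b=stack(crop(t,315,180,70,65,3),crop(t,260,225,140,65,3),False)[:120]
c=stack(crop(t,315,185,65,55,5),crop(t,270,235,115,55,4)[:,:450],False)
cv2.imwrite("pics/m11.png",np.concatenate([stack(a,c[:,:800])])[:600,:800]);print(np.concatenate([stack(a,c)]).shape)
E
```

```text
(755, 775, 3)
```

View pics/m11.png

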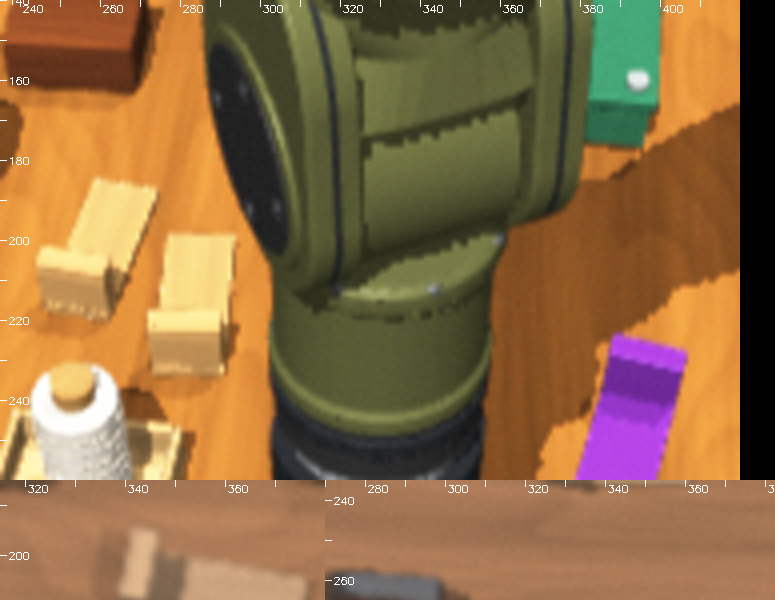

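The front foot's lower corner rose from (395.6,180) to about (395.8,177), so the front is lifted. The packers haven't moved: A's toe is at (376,205) and B's grip is at about (280,222) in the side view. Next I'll fit the packer poses.

```bash
cat > pk.py <<'E'
from h import *
def pk(top,side,p0):
    o=[(.055,.022,.008),(.055,-.022,.008),(-.055,.022,.045),(-.039,.022,.045),(-.039,-.022,.045),(-.055,-.022,.045)]
    return fit([("top",a,b) for a,b in zip(o,top)]+[("side",a,b) for a,b in zip(o,side)],p0)
A,eA=pk([(376.3,204.5),(374.2,219.2),(341.7,194.7),(346.7,195.3),(343.7,209.2),(338.7,208.7)],[(259.4,184.4),(274.4,187.6)],[.62,-.1,-1.7])
B,eB=pk([(361.7,221),(361.5,235.7),(325.3,218),(330.5,218),(330.3,233),(325.2,233)],[(277,198.4),(294,198.6)],[.57,-.06,-1.57])
E
python3 - <<'E'
from pk import *
for P,e in((A,eA),(B,eB)):
    g=W(P,(-.047,0,0))[0]; print(np.round(P,4),np.round(e,1),"grip",np.round(g,4),"tool y ang",P[2]+np.pi)
g=W(B,(-.047,0,0))[0];go((g[0],g[1],.15),B[2]+np.pi);print(sense()["q"])
E
```

```text
[ 0.6842 -0.141  -1.702 ] [0.1 0.8 0.5 0.2 0.3 0.3 0.1 1. ] grip [ 0.6903 -0.0944  0.    ] tool y ang 1.4395868229588444
[ 0.6195 -0.1008 -1.5046] [0.5 0.4 0.4 0.1 0.4 0.3 0.3 0.5] grip [ 0.6164 -0.0539  0.    ] tool y ang 1.6369911723708563
from [0.489  0.257  0.1947] slide [-1.231  0.542  0.174] rot [ 7.000e-03 -1.000e-03 -1.589e+00]
[ 0.48219408  0.32028742 -0.14934041  1.09575185  0.00291769  2.0795909 ]
```

{"fn": "step_arm", "kwargs": {"deltas": [{"slide": [-0.1, 0.05, 0], "rotation": [0, 0, -0.14]}, {"slide": [-0.2, 0.1, 0], "rotation": [0, 0, -0.28]}, {"slide": [-0.35, 0.15, 0], "rotation": [0, 0, -0.42]}, {"slide": [-0.5, 0.22, 0], "rotation": [0, 0, -0.56]}, {"slide": [-0.7, 0.3, 0], "rotation": [0, 0, -0.7]}, {"slide": [-0.85, 0.4, 0], "rotation": [0, 0, -0.84]}, {"slide": [-0.95, 0.5, 0], "rotation": [0, 0, -0.98]}, {"slide": [-1, 0.54, 0], "rotation": [0, 0, -1]}]}}

```text
time: 41.55
ee_pos: [0.6174, -0.0068, 0.1948]
tcp_rot: [0.275, 0.961, 0.001, 0.002]
force: [-0.6, 0.4, -0.2]
finger_gap: 0.043
gripper_force: 0.0
```

```bash
python3 - <<'E'
from pk import *
g=W(B,(-.047,0,0))[0];go((g[0],g[1],.1),B[2]+np.pi);go((g[0],g[1],.016),B[2]+np.pi)
E
```

```text
from [ 0.6174 -0.0068  0.1948] slide [-0.095 -0.163  0.379] rot [ 0.002  0.004 -0.596]
from [ 0.6174 -0.0068  0.1948] slide [-0.094 -0.164  0.715] rot [ 0.002  0.004 -0.596]
```

{"fn": "step_arm", "kwargs": {"deltas": [{"slide": [-0.05, -0.1, 0], "rotation": [0, 0, -0.14]}, {"slide": [-0.095, -0.164, 0], "rotation": [0, 0, -0.28]}, {"slide": [-0.095, -0.164, 0.1], "rotation": [0, 0, -0.42]}, {"slide": [-0.095, -0.164, 0.2], "rotation": [0, 0, -0.56]}, {"slide": [-0.095, -0.164, 0.35], "rotation": [0, 0, -0.596]}, {"slide": [-0.095, -0.164, 0.5], "rotation": [0, 0, -0.596]}, {"slide": [-0.095, -0.164, 0.62], "rotation": [0, 0, -0.596]}, {"slide": [-0.095, -0.164, 0.68], "rotation": [0, 0, -0.596]}]}}

```text
time: 42.35
ee_pos: [0.6116, -0.0503, 0.0217]
tcp_rot: [-0.033, 0.999, 0.001, -0.001]
force: [-0.3, 0.6, 0.2]
finger_gap: 0.0427
gripper_force: 0.0
```

```bash
python3 - <<'E'
from pk import *
g=W(B,(-.047,0,0))[0];go((g[0],g[1],.016),B[2]+np.pi)
E
```

```text
from [ 0.6116 -0.0503  0.0217] slide [-0.018 -0.016  0.023] rot [ 0.002 -0.002  0.001]
```

{"fn": "step_arm", "kwargs": {"deltas": [{"slide": [-0.018, -0.014, 0.02], "rotation": [0, 0, 0]}, {"slide": [-0.018, -0.014, 0.02], "rotation": [0, 0, 0]}, {"slide": [-0.018, -0.014, 0.02], "rotation": [0, 0, 0]}]}}

```text
time: 42.65
ee_pos: [0.6204, -0.0534, 0.0209]
tcp_rot: [-0.034, 0.999, 0.001, 0.002]
force: [0.5, 0.7, 0.1]
finger_gap: 0.0426
gripper_force: 0.0
```

{"fn": "step_arm", "kwargs": {"deltas": [{"slide": [0, 0, 0], "rotation": [0, 0, 0]}, {"slide": [0, 0, 0], "rotation": [0, 0, 0]}, {"slide": [0, 0, 0], "rotation": [0, 0, 0]}, {"slide": [0, 0, 0], "rotation": [0, 0, 0]}, {"slide": [0, 0, 0], "rotation": [0, 0, 0]}], "jaw": -1}}

```text
time: 43.15
ee_pos: [0.6203, -0.0529, 0.0211]
tcp_rot: [-0.034, 0.999, 0.001, 0.003]
force: [0.2, -0.3, 5.9]
finger_gap: 0.0152
gripper_force: 59.2
```

```bash
python3 - <<'E'
from pk import *
go((.3847,-.115,.12),1.538)
E
```

```text
from [ 0.6203 -0.0529  0.0211] slide [ 0.955 -0.183 -0.401] rot [0.002 0.005 0.096]
```

{"fn": "step_arm", "kwargs": {"deltas": [{"slide": [0, 0, -0.08], "rotation": [0, 0, 0]}, {"slide": [0, 0, -0.2], "rotation": [0, 0, 0]}, {"slide": [0.05, -0.02, -0.35], "rotation": [0, 0, 0.03]}, {"slide": [0.2, -0.05, -0.4], "rotation": [0, 0, 0.06]}, {"slide": [0.4, -0.1, -0.4], "rotation": [0, 0, 0.09]}, {"slide": [0.6, -0.14, -0.4], "rotation": [0, 0, 0.096]}, {"slide": [0.8, -0.18, -0.4], "rotation": [0, 0, 0.096]}, {"slide": [0.93, -0.183, -0.4], "rotation": [0, 0, 0.096]}]}}

```text
time: 43.95
ee_pos: [0.3861, -0.1144, 0.1185]
tcp_rot: [0.017, 1.0, 0.001, -0.0]
force: [0.1, 0.3, -0.9]
finger_gap: 0.0149
gripper_force: 58.5
```

```bash
python3 - <<'E'
from pk import *
go((.3887,-.115,.0225),1.538)
E
```

```text
from [ 0.3861 -0.1144  0.1185] slide [-0.011 -0.003  0.384] rot [ 0.002 -0.    -0.001]
```

{"fn": "step_arm", "kwargs": {"deltas": [{"slide": [-0.011, 0, 0.1], "rotation": [0, 0, 0]}, {"slide": [-0.011, 0, 0.22], "rotation": [0, 0, 0]}, {"slide": [-0.011, 0, 0.32], "rotation": [0, 0, 0]}, {"slide": [-0.011, 0, 0.37], "rotation": [0, 0, 0]}, {"slide": [-0.011, 0, 0.384], "rotation": [0, 0, 0]}, {"slide": [-0.011, 0, 0.384], "rotation": [0, 0, 0]}, {"slide": [-0.011, 0, 0.384], "rotation": [0, 0, 0]}]}}

```text
time: 44.65
ee_pos: [0.3937, -0.1144, 0.0236]
tcp_rot: [0.016, 1.0, 0.001, 0.002]
force: [0.3, 0.6, -0.0]
finger_gap: 0.0144
gripper_force: 58.5
```

```bash
python3 - <<'E'
from pk import *
go((.3867,-.175,.0225),1.538)
n="top";im=capture(n);P=W([.3867-.004+.0002,sense()["ee_pos"][1]-.047,-1.604],[(.055,.022,.008),(.055,-.022,.008)]);print("toe pred px",proj(n,P),"front edge px",proj(n,[.38,-.25,.04]))
cv2.imwrite("pics/m12.png",crop(im,330,270,110,80,5))
g=im.astype(int)
for v in (300,305,310,315,320): print(v,[ (u,int(g[v,u,0]),int(g[v,u,1])) for u in range(366,396,2)])
E
```

```text
from [ 0.3937 -0.1144  0.0236] slide [ 0.02  -0.243  0.004] rot [0.002 0.003 0.   ]
toe pred px [[380.08207371 302.47772042]
 [379.18871621 317.60843191]] front edge px [[392.88957719 309.84402249]]
300 [(366, 84, 84), (368, 82, 81), (370, 80, 78), (372, 79, 76), (374, 76, 74), (376, 68, 66), (378, 125, 98), (380, 149, 110), (382, 163, 116), (384, 162, 115), (386, 143, 103), (388, 143, 104), (390, 141, 102), (392, 124, 97), (394, 68, 83)]
305 [(366, 84, 82), (368, 83, 81), (370, 80, 79), (372, 79, 76), (374, 75, 73), (376, 69, 67), (378, 87, 76), (380, 112, 85), (382, 106, 79), (384, 103, 77), (386, 82, 63), (388, 84, 63), (390, 84, 64), (392, 69, 59), (394, 50, 57)]
310 [(366, 83, 82), (368, 82, 81), (370, 81, 80), (372, 80, 79), (374, 76, 75), (376, 69, 67), (378, 76, 69), (380, 104, 78), (382, 107, 80), (384, 98, 75), (386, 86, 65), (388, 82, 64), (390, 84, 65), (392, 65, 57), (394, 55, 65)]
315 [(366, 83, 81), (368, 84, 82), (370, 82, 81), (372, 78, 76), (374, 76, 75), (376, 68, 65), (378, 78, 67), (380, 99, 74), (382, 103, 76), (384, 89, 68), (386, 83, 65), (388, 80, 62), (390, 78, 60), (392, 57, 53), (394, 55, 67)]
320 [(366, 84, 82), (368, 84, 83), (370, 81, 80), (372, 80, 78), (374, 74, 73), (376, 65, 63), (378, 88, 70), (380, 100, 75), (382, 100, 75), (384, 90, 67), (386, 81, 61), (388, 79, 60), (390, 78, 62), (392, 54, 54), (394, 57, 71)]
```

{"fn": "step_arm", "kwargs": {"deltas": [{"slide": [0.02, -0.03, 0.002], "rotation": [0, 0, 0]}, {"slide": [0.02, -0.07, 0.003], "rotation": [0, 0, 0]}, {"slide": [0.02, -0.11, 0.003], "rotation": [0, 0, 0]}, {"slide": [0.02, -0.15, 0.003], "rotation": [0, 0, 0]}, {"slide": [0.02, -0.19, 0.003], "rotation": [0, 0, 0]}, {"slide": [0.02, -0.225, 0.003], "rotation": [0, 0, 0]}, {"slide": [0.02, -0.246, 0.004], "rotation": [0, 0, 0]}, {"slide": [0.02, -0.246, 0.006], "rotation": [0, 0, 0]}]}}

```text
time: 45.5
ee_pos: [0.3862, -0.1763, 0.0213]
tcp_rot: [0.017, 1.0, 0.001, 0.001]
force: [-0.5, 0.7, -0.8]
finger_gap: 0.0151
gripper_force: 58.6
```

{"fn": "step_arm", "kwargs": {"deltas": [{"slide": [0, 0, 0.002], "rotation": [0, 0, 0]}, {"slide": [0, 0, 0.002], "rotation": [0, 0, 0]}]}}

```text
time: 45.7
ee_pos: [0.3861, -0.1758, 0.021]
tcp_rot: [0.016, 1.0, 0.001, 0.001]
force: [-1.6, -1.5, 2.2]
finger_gap: 0.0147
gripper_force: 59.1
```

```bash
python3 - <<'E'
from pk import *
go((.3867,-.176,.0212),1.538)
E
```

```text
from [ 0.3861 -0.1758  0.021 ] slide [-0.003 -0.001 -0.001] rot [0.001 0.002 0.   ]
```

{"fn": "step_arm", "kwargs": {"deltas": [{"slide": [0, 0, 0], "rotation": [0, 0, 0]}, {"slide": [0, 0, 0], "rotation": [0, 0, 0]}, {"slide": [0, 0, 0], "rotation": [0, 0, 0]}, {"slide": [0, 0, 0], "rotation": [0, 0, 0]}], "jaw": 0.0}}

```text
time: 46.1
ee_pos: [0.3859, -0.1753, 0.0208]
tcp_rot: [0.016, 1.0, 0.001, 0.001]
force: [0.5, 0.1, -0.3]
finger_gap: 0.0428
gripper_force: 0.0
```

{"fn": "step_arm", "kwargs": {"deltas": [{"slide": [0, 0, -0.05], "rotation": [0, 0, 0]}, {"slide": [0, 0, -0.2], "rotation": [0, 0, 0]}, {"slide": [0, 0, -0.4], "rotation": [0, 0, 0]}, {"slide": [0, 0.1, -0.55], "rotation": [0, 0, 0]}, {"slide": [0, 0.25, -0.55], "rotation": [0, 0, 0]}]}}

```text
time: 46.6
ee_pos: [0.3923, -0.115, 0.1636]
tcp_rot: [0.018, 1.0, -0.001, 0.007]
force: [2.0, 0.2, -0.1]
finger_gap: 0.0427
gripper_force: 0.0
```

```bash
python3 - <<'E'
from pk import *
g=W(A,(-.047,0,0))[0];go((g[0],g[1],.15),A[2]+np.pi)
for n,(x,y,w,h) in (("top",(334,190,48,34)),("side",(240,180,40,42))):
    a=cv2.imread(f"pics/{n}0.png")[y:y+h,x:x+w];b=capture(n)[:,:,::-1].copy()
    r=cv2.matchTemplate(b[y-30:y+h+30,x-30:x+w+30],a,cv2.TM_CCOEFF_NORMED);_,m,_,l=cv2.minMaxLoc(r);print(n,round(m,3),l[0]-30,l[1]-30)
E
```

```text
from [ 0.3923 -0.115   0.1636] slide [-1.187  0.125  0.07 ] rot [-0.     0.013  0.091]
top 0.879 0 0
side 0.831 0 0
```

{"fn": "step_arm", "kwargs": {"deltas": [{"slide": [-0.15, 0.02, 0], "rotation": [0, 0.013, 0.03]}, {"slide": [-0.35, 0.04, 0], "rotation": [0, 0.013, 0.06]}, {"slide": [-0.55, 0.06, 0], "rotation": [0, 0.013, 0.091]}, {"slide": [-0.75, 0.08, 0], "rotation": [0, 0.013, 0.091]}, {"slide": [-0.9, 0.1, 0], "rotation": [0, 0.013, 0.091]}, {"slide": [-1, 0.12, 0], "rotation": [0, 0.013, 0.091]}, {"slide": [-1, 0.12, 0], "rotation": [0, 0.013, 0.091]}]}}

```text
time: 47.4
ee_pos: [0.6418, -0.0915, 0.1572]
tcp_rot: [0.063, 0.998, 0.001, -0.005]
force: [-0.6, 0.3, 0.1]
finger_gap: 0.0427
gripper_force: 0.0
```

```bash
python3 - <<'E'
from pk import *
g=W(A,(-.047,0,0))[0];go((g[0],g[1],.0195),A[2]+np.pi)
E
```

```text
from [ 0.6418 -0.0915  0.1572] slide [-0.2    0.012  0.549] rot [ 0.002 -0.01   0.004]
```

{"fn": "step_arm", "kwargs": {"deltas": [{"slide": [-0.1, 0.01, 0], "rotation": [0, -0.01, 0]}, {"slide": [-0.2, 0.012, 0.1], "rotation": [0, -0.01, 0]}, {"slide": [-0.2, 0.012, 0.25], "rotation": [0, -0.01, 0]}, {"slide": [-0.2, 0.012, 0.4], "rotation": [0, -0.01, 0]}, {"slide": [-0.2, 0.012, 0.5], "rotation": [0, -0.01, 0]}, {"slide": [-0.2, 0.012, 0.545], "rotation": [0, -0.01, 0]}, {"slide": [-0.2, 0.012, 0.545], "rotation": [0, -0.01, 0]}, {"slide": [-0.2, 0.012, 0.545], "rotation": [0, -0.01, 0]}]}}

```text
time: 48.2
ee_pos: [0.6875, -0.0949, 0.0234]
tcp_rot: [0.064, 0.998, 0.001, 0.0]
force: [-0.1, -0.6, -1.1]
finger_gap: 0.0426
gripper_force: 0.0
```

{"fn": "step_arm", "kwargs": {"deltas": [{"slide": [0, 0, 0], "rotation": [0, 0, 0]}, {"slide": [0, 0, 0], "rotation": [0, 0, 0]}, {"slide": [0, 0, 0], "rotation": [0, 0, 0]}, {"slide": [0, 0, 0], "rotation": [0, 0, 0]}, {"slide": [0, 0, 0], "rotation": [0, 0, 0]}], "jaw": -1}}

```text
time: 48.7
ee_pos: [0.6886, -0.0948, 0.0246]
tcp_rot: [0.064, 0.998, 0.001, 0.001]
force: [-0.5, -0.2, 6.4]
finger_gap: 0.0145
gripper_force: 60.8
```

```bash
python3 - <<'E'
from pk import *
go((.5687,-.1165,.1),1.538)
E
```

```text
from [ 0.6886 -0.0948  0.0246] slide [ 0.464 -0.147 -0.303] rot [ 0.001  0.003 -0.091]
```

{"fn": "step_arm", "kwargs": {"deltas": [{"slide": [0, 0, -0.08], "rotation": [0, 0, 0]}, {"slide": [0, 0, -0.2], "rotation": [0, 0, 0]}, {"slide": [0.1, -0.03, -0.28], "rotation": [0, 0, -0.03]}, {"slide": [0.25, -0.08, -0.3], "rotation": [0, 0, -0.06]}, {"slide": [0.4, -0.12, -0.3], "rotation": [0, 0, -0.091]}, {"slide": [0.464, -0.147, -0.3], "rotation": [0, 0, -0.091]}, {"slide": [0.464, -0.147, -0.3], "rotation": [0, 0, -0.091]}]}}

```text
time: 49.4
ee_pos: [0.5641, -0.1165, 0.0977]
tcp_rot: [0.017, 1.0, 0.001, -0.002]
force: [0.3, -1.1, -0.5]
finger_gap: 0.0147
gripper_force: 59.8
```

```bash
python3 - <<'E'
from pk import *
go((.567,-.122,.026),1.538)
E
```

```text
from [ 0.5641 -0.1165  0.0977] slide [-0.013 -0.022  0.287] rot [ 0.002 -0.003 -0.001]
```

{"fn": "step_arm", "kwargs": {"deltas": [{"slide": [-0.006, -0.01, 0.08], "rotation": [0, 0, 0]}, {"slide": [-0.013, -0.022, 0.18], "rotation": [0, 0, 0]}, {"slide": [-0.013, -0.022, 0.25], "rotation": [0, 0, 0]}, {"slide": [-0.013, -0.022, 0.28], "rotation": [0, 0, 0]}, {"slide": [-0.013, -0.022, 0.285], "rotation": [0, 0, 0]}, {"slide": [-0.013, -0.022, 0.285], "rotation": [0, 0, 0]}, {"slide": [-0.013, -0.022, 0.285], "rotation": [0, 0, 0]}]}}

```text
time: 50.1
ee_pos: [0.5716, -0.1219, 0.0271]
tcp_rot: [0.016, 1.0, 0.001, 0.001]
force: [0.4, -0.8, -1.2]
finger_gap: 0.0149
gripper_force: 59.8
```

```bash
python3 - <<'E'
from pk import *
go((.565,-.182,.0255),1.538)
E
```

```text
from [ 0.5716 -0.1219  0.0271] slide [ 0.018 -0.241  0.006] rot [0.002 0.001 0.   ]
```

{"fn": "step_arm", "kwargs": {"deltas": [{"slide": [0.018, -0.03, 0.004], "rotation": [0, 0, 0]}, {"slide": [0.018, -0.07, 0.005], "rotation": [0, 0, 0]}, {"slide": [0.018, -0.11, 0.005], "rotation": [0, 0, 0]}, {"slide": [0.018, -0.15, 0.005], "rotation": [0, 0, 0]}, {"slide": [0.018, -0.19, 0.005], "rotation": [0, 0, 0]}, {"slide": [0.018, -0.225, 0.005], "rotation": [0, 0, 0]}, {"slide": [0.018, -0.241, 0.006], "rotation": [0, 0, 0]}, {"slide": [0.018, -0.241, 0.008], "rotation": [0, 0, 0]}]}}

```text
time: 50.9
ee_pos: [0.5641, -0.1832, 0.0245]
tcp_rot: [0.017, 1.0, 0.0, -0.0]
force: [-2.0, -2.2, 6.6]
finger_gap: 0.0146
gripper_force: 60.8
```

{"fn": "step_arm", "kwargs": {"deltas": [{"slide": [0, 0, 0.003], "rotation": [0, 0, 0]}, {"slide": [0, 0, 0.003], "rotation": [0, 0, 0]}]}}

```text
time: 51.1
ee_pos: [0.5641, -0.1831, 0.0245]
tcp_rot: [0.017, 1.0, -0.001, -0.0]
force: [-2.3, -3.5, 6.9]
finger_gap: 0.0149
gripper_force: 61.0
```

```bash
python3 - <<'E'
from pk import *
go((.565,-.182,.0247),1.538)
E
```

```text
from [ 0.5641 -0.1831  0.0245] slide [-0.004  0.005 -0.001] rot [-0.001 -0.    -0.   ]
```

{"fn": "step_arm", "kwargs": {"deltas": [{"slide": [0, 0, 0], "rotation": [0, 0, 0]}, {"slide": [0, 0, 0], "rotation": [0, 0, 0]}, {"slide": [0, 0, 0], "rotation": [0, 0, 0]}, {"slide": [0, 0, 0], "rotation": [0, 0, 0]}], "jaw": 0.0}}

```text
time: 51.5
ee_pos: [0.5638, -0.1815, 0.0229]
tcp_rot: [0.016, 1.0, 0.001, -0.001]
force: [0.7, 0.4, 0.3]
finger_gap: 0.043
gripper_force: 0.0
```

{"fn": "step_arm", "kwargs": {"deltas": [{"slide": [0, 0, -0.05], "rotation": [0, 0, 0]}, {"slide": [0, 0, -0.2], "rotation": [0, 0, 0]}, {"slide": [0, 0, -0.4], "rotation": [0, 0, 0]}, {"slide": [0, 0.15, -0.55], "rotation": [0, 0, 0]}, {"slide": [0, 0.35, -0.6], "rotation": [0, 0, 0.14]}, {"slide": [0, 0.55, -0.6], "rotation": [0, 0, 0.28]}, {"slide": [0, 0.75, -0.6], "rotation": [0, 0, 0.42]}, {"slide": [0, 0.95, -0.6], "rotation": [0, 0, 0.56]}]}}

```text
time: 52.3
ee_pos: [0.5716, 0.0403, 0.1752]
tcp_rot: [0.294, 0.956, 0.001, 0.0]
force: [1.4, 0.0, -0.2]
finger_gap: 0.0428
gripper_force: 0.0
```

{"fn": "step_arm", "kwargs": {"deltas": [{"slide": [0, 0.2, 0], "rotation": [0, 0, 0.14]}, {"slide": [0, 0.4, 0], "rotation": [0, 0, 0.28]}, {"slide": [0, 0.6, 0], "rotation": [0, 0, 0.42]}, {"slide": [0, 0.8, 0], "rotation": [0, 0, 0.56]}, {"slide": [0, 0.9, 0], "rotation": [0, 0, 0.7]}, {"slide": [0, 0.9, 0], "rotation": [0, 0, 0.84]}, {"slide": [0, 0.9, 0], "rotation": [0, 0, 0.94]}, {"slide": [0, 0.9, 0], "rotation": [0, 0, 0.94]}]}}

```text
time: 53.1
ee_pos: [0.6968, 0.2258, 0.1744]
tcp_rot: [0.708, 0.706, 0.0, -0.001]
force: [0.0, -0.7, -0.4]
finger_gap: 0.0425
gripper_force: 0.0
```

```bash
python3 - <<'E'
from h import *
s=capture("side");t=capture("top")
a=crop(s,285,145,125,75,6); c=crop(t,335,225,70,105,5)
b=crop(t,335,205,125,125,1)
cv2.imwrite("pics/m13.png",stack(crop(s,285,145,125,75,4),crop(t,355,205,60,120,5),False)[:600,:800])
s=sense();print(s["ee_pos"],s["tcp_rot"])
E
```

```text
[0.6967868  0.2253375  0.17446388] [ 7.07998625e-01  7.06212993e-01  5.44983878e-04 -9.26576753e-04]
```

View pics/m13.png

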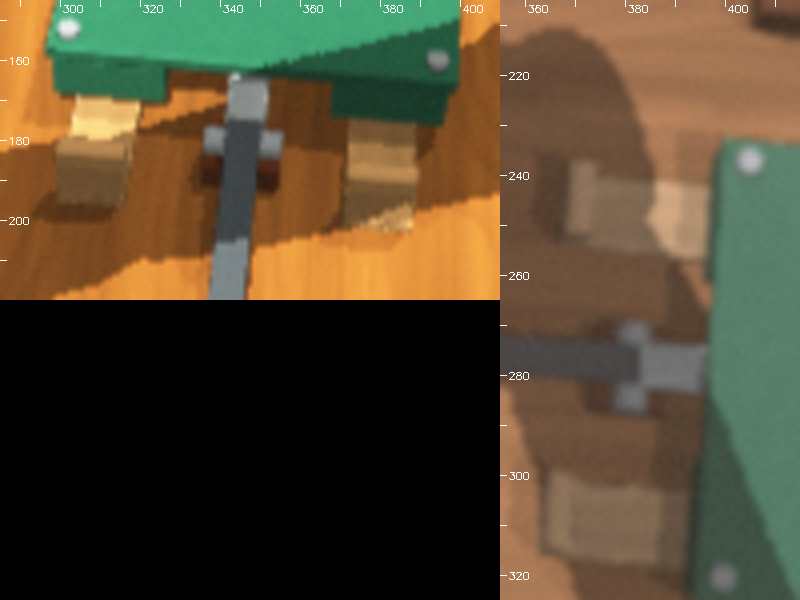

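Both beech packers are in, under their feet: far at about (378,247) and near at about (374,308) in the top view. The bar runs over the fulcrum and the front is raised. I'll check the insertion depth from these pixels.

```bash
python3 - <<'E'
from h import *
np.set_printoptions(precision=4,suppress=True)
print("edge pred px",proj("top",[[.4722,-.253,.054],[.4722,-.26,.054],[.4722,-.253,.042]]))
p=lambda x,y:(355+(x-500)/5,205+y/5)
print("edge far/mid/near y",unproj("top",[p(720,145),p(712,280+50),p(690,540)],.054))
tf=unproj("top",[p(573,160),p(565,240)],.045);tn=unproj("top",[p(550,475),p(541,550)],.045);print("tails",tf,tn)
q=lambda x,y:(285+x/4,145+y/4)
print("side tails top near edge: far,near",unproj("side",[q(57,150),q(127,155)],.045),unproj("side",[q(345,180),q(415,183)],.045))
print("side edge lower front of feet z~.012",unproj("side",[q(57,97),q(165,103),q(335,117),q(442,125)],.013))
go((.482,.065,.12),-.033,-.093)
E
```

```text
edge pred px [[395.3534 277.0862]
 [397.807  277.2147]
 [394.7023 277.7652]]
edge far/mid/near y [[ 0.5993 -0.2611  0.054 ]
 [ 0.4901 -0.2585  0.054 ]
 [ 0.3696 -0.2484  0.054 ]]
tails [[ 0.588  -0.1771  0.045 ]
 [ 0.5401 -0.1739  0.045 ]] [[ 0.4032 -0.1695  0.045 ]
 [ 0.3604 -0.1657  0.045 ]]
side tails top near edge: far,near [[ 0.5898 -0.1783  0.045 ]
 [ 0.5456 -0.1775  0.045 ]] [[ 0.4091 -0.1669  0.045 ]
 [ 0.366  -0.1679  0.045 ]]
side edge lower front of feet z~.012 [[ 0.5998 -0.2583  0.013 ]
 [ 0.5273 -0.2584  0.013 ]
 [ 0.4142 -0.2542  0.013 ]
 [ 0.3439 -0.2524  0.013 ]]
from [0.6968 0.2253 0.1745] slide [-0.644 -0.857  0.217] rot [ 0.001 -0.091  0.029]
```

Depths come to about 28 mm at the far foot and 25 mm at the near one, which is fine. Back to the weight, to let the winder down slowly.

{"fn": "step_arm", "kwargs": {"deltas": [{"slide": [-0.1, -0.15, 0], "rotation": [0, -0.03, 0.01]}, {"slide": [-0.2, -0.3, 0], "rotation": [0, -0.06, 0.02]}, {"slide": [-0.33, -0.45, 0], "rotation": [0, -0.091, 0.029]}, {"slide": [-0.45, -0.6, 0], "rotation": [0, -0.091, 0.029]}, {"slide": [-0.57, -0.75, 0], "rotation": [0, -0.091, 0.029]}, {"slide": [-0.64, -0.85, 0], "rotation": [0, -0.091, 0.029]}, {"slide": [-0.644, -0.857, 0.1], "rotation": [0, -0.091, 0.029]}, {"slide": [-0.644, -0.857, 0.15], "rotation": [0, -0.091, 0.029]}]}}

```text
time: 54.0
ee_pos: [0.48, 0.0643, 0.1362]
tcp_rot: [0.719, 0.694, -0.033, 0.033]
force: [0.3, 0.6, -0.4]
finger_gap: 0.0425
gripper_force: 0.0
```

```bash
python3 - <<'E'
from h import *
go((.4833,.0624,.0498),-.033,-.093)
im=capture("top").astype(float)
E
```

```text
from [0.48   0.0643 0.1362] slide [0.025 0.013 0.345] rot [ 0.     0.    -0.002]
```

{"fn": "step_arm", "kwargs": {"deltas": [{"slide": [0.01, 0.013, 0.1], "rotation": [0, 0, 0]}, {"slide": [0.02, 0.013, 0.2], "rotation": [0, 0, 0]}, {"slide": [0.025, 0.013, 0.28], "rotation": [0, 0, 0]}, {"slide": [0.025, 0.013, 0.33], "rotation": [0, 0, 0]}, {"slide": [0.025, 0.013, 0.342], "rotation": [0, 0, 0]}, {"slide": [0.025, 0.013, 0.342], "rotation": [0, 0, 0]}]}}

```text
time: 54.65
ee_pos: [0.4851, 0.0635, 0.0508]
tcp_rot: [0.718, 0.694, -0.033, 0.033]
force: [-0.5, 0.3, -0.2]
finger_gap: 0.0425
gripper_force: 0.0
```

{"fn": "step_arm", "kwargs": {"deltas": [{"slide": [0, 0, 0], "rotation": [0, 0, 0]}, {"slide": [0, 0, 0], "rotation": [0, 0, 0]}, {"slide": [0, 0, 0], "rotation": [0, 0, 0]}, {"slide": [0, 0, 0], "rotation": [0, 0, 0]}, {"slide": [0, 0, 0], "rotation": [0, 0, 0]}, {"slide": [0, 0, 0], "rotation": [0, 0, 0]}], "jaw": -1}}

```text
time: 55.25
ee_pos: [0.4851, 0.0638, 0.0514]
tcp_rot: [0.719, 0.694, -0.033, 0.033]
force: [-2.5, 0.9, 7.1]
finger_gap: 0.0127
gripper_force: 61.3
```

```bash
python3 - <<'E'
from h import *
go((.4824,.0563,.093),-.033,.07)
go((.4822,.05,.118),-.033,.16)
E
```

```text
from [0.4851 0.0638 0.0514] slide [-0.046 -0.009 -0.163] rot [ 0.001  0.156 -0.002]
from [0.4851 0.0638 0.0514] slide [-0.08  -0.009 -0.26 ] rot [ 0.001  0.241 -0.002]
```

{"fn": "step_arm", "kwargs": {"deltas": [{"slide": [-0.005, -0.004, -0.015], "rotation": [0, 0.016, 0]}, {"slide": [-0.01, -0.004, -0.035], "rotation": [0, 0.034, 0]}, {"slide": [-0.015, -0.004, -0.055], "rotation": [0, 0.053, 0]}, {"slide": [-0.02, -0.004, -0.075], "rotation": [0, 0.072, 0]}, {"slide": [-0.025, -0.004, -0.095], "rotation": [0, 0.091, 0]}, {"slide": [-0.03, -0.004, -0.115], "rotation": [0, 0.11, 0]}, {"slide": [-0.034, -0.004, -0.14], "rotation": [0, 0.12, 0]}, {"slide": [-0.034, -0.004, -0.18], "rotation": [0, 0.12, 0]}]}}

```text
time: 56.05
ee_pos: [0.4823, 0.0582, 0.0957]
tcp_rot: [0.72, 0.694, 0.01, -0.012]
force: [-1.3, 0.1, -9.7]
finger_gap: 0.0127
gripper_force: 59.2
```

{"fn": "step_arm", "kwargs": {"deltas": [{"slide": [0, 0, -0.06], "rotation": [0, 0, 0]}, {"slide": [0, 0, -0.15], "rotation": [0, 0, 0]}, {"slide": [0, 0, -0.25], "rotation": [0, 0, 0]}, {"slide": [0, 0, -0.35], "rotation": [0, 0, 0]}, {"slide": [0, 0, -0.45], "rotation": [0, 0, 0]}, {"slide": [0, 0, -0.45], "rotation": [0, 0, 0]}]}}

```text
time: 56.65
ee_pos: [0.486, 0.0558, 0.2121]
tcp_rot: [0.719, 0.695, 0.014, -0.009]
force: [1.5, 0.6, -9.3]
finger_gap: 0.0127
gripper_force: 59.4
```

```bash
python3 - <<'E'
from h import *
go((.4555,.2525,.17),.1)
im=capture("top").astype(float).mean(2)
# bar handle end along axis (nearly level), lateral profile
u=np.array([.033,.9995]);e=np.array([.4722,-.253])
for t in (.03,):
    s=np.arange(.3,.40,.004);P=np.c_[e+u*s[:,None],.03+.012+(s-.0385)*t];uv=proj("top",P)
    print([(round(float(a),3),int(im[int(round(v)),int(round(x))])) for a,(x,v) in zip(s,uv)])
E
```

```text
from [0.486  0.0558 0.2121] slide [ 0.776 -0.151  0.193] rot [ 0.009 -0.031 -0.129]
[(0.3, 101), (0.304, 102), (0.308, 99), (0.312, 100), (0.316, 101), (0.32, 100), (0.324, 100), (0.328, 99), (0.332, 102), (0.336, 101), (0.34, 99), (0.344, 101), (0.348, 101), (0.352, 100), (0.356, 103), (0.36, 100), (0.364, 101), (0.368, 103), (0.372, 102), (0.376, 101), (0.38, 103), (0.384, 104), (0.388, 104), (0.392, 102), (0.396, 102), (0.4, 99)]
```

{"fn": "step_arm", "kwargs": {"deltas": [{"slide": [0.1, -0.02, 0], "rotation": [0, -0.031, 0]}, {"slide": [0.25, -0.05, 0], "rotation": [0.009, -0.031, 0]}, {"slide": [0.4, -0.08, 0], "rotation": [0.009, -0.031, 0]}, {"slide": [0.55, -0.11, 0.02], "rotation": [0.009, -0.031, 0]}, {"slide": [0.7, -0.15, 0.05], "rotation": [0.009, -0.031, 0]}, {"slide": [0.776, -0.151, 0.1], "rotation": [0.009, -0.031, 0]}, {"slide": [0.776, -0.151, 0.19], "rotation": [0.009, -0.031, 0]}, {"slide": [0.776, -0.151, 0.19], "rotation": [0.009, -0.031, 0]}]}}

```text
time: 57.5
ee_pos: [0.4489, 0.2511, 0.1626]
tcp_rot: [0.719, 0.695, -0.008, -0.004]
force: [-2.5, -1.2, -9.4]
finger_gap: 0.0126
gripper_force: 59.9
```

```bash
python3 - <<'E'
from h import *
go((.4555,.2525,.0475),-.033)
im=capture("top").astype(float).mean(2)
u=np.array([.033,.9995]);e=np.array([.4722,-.253])
s=np.arange(.06,.40,.01);P=np.c_[e+u*s[:,None],.03+.012+(s-.0385)*.03];uv=proj("top",P)
print([(round(float(a),3),int(im[int(round(v)),int(round(x))])) for a,(x,v) in zip(s,uv)])
for s in(.16,.3):
  w=np.arange(-.03,.031,.003);q=np.r_[e+u*s,.042+(s-.0385)*.03];uv=proj("top",q+np.outer(w,[1,-.033,0]));print(s,[(round(float(a),3),int(im[int(round(v)),int(round(x))])) for a,(x,v) in zip(w,uv)])
E
```

```text
from [0.4489 0.2511 0.1626] slide [0.009 0.034 0.46 ] rot [-0.017  0.006 -0.   ]
[(0.06, 105), (0.07, 103), (0.08, 106), (0.09, 106), (0.1, 105), (0.11, 107), (0.12, 104), (0.13, 104), (0.14, 105), (0.15, 104), (0.16, 106), (0.17, 104), (0.18, 108), (0.19, 106), (0.2, 105), (0.21, 106), (0.22, 106), (0.23, 108), (0.24, 108), (0.25, 77), (0.26, 58), (0.27, 59), (0.28, 56), (0.29, 60), (0.3, 59), (0.31, 57), (0.32, 57), (0.33, 58), (0.34, 59), (0.35, 58), (0.36, 98), (0.37, 112), (0.38, 123), (0.39, 124)]
0.16 [(-0.03, 122), (-0.027, 119), (-0.024, 105), (-0.021, 84), (-0.018, 80), (-0.015, 80), (-0.012, 90), (-0.009, 102), (-0.006, 105), (-0.003, 104), (-0.0, 106), (0.003, 105), (0.006, 107), (0.009, 105), (0.012, 106), (0.015, 114), (0.018, 119), (0.021, 122), (0.024, 124), (0.027, 124), (0.03, 123)]
0.3 [(-0.03, 123), (-0.027, 125), (-0.024, 108), (-0.021, 89), (-0.018, 81), (-0.015, 69), (-0.012, 59), (-0.009, 57), (-0.006, 56), (-0.003, 57), (-0.0, 59), (0.003, 60), (0.006, 67), (0.009, 88), (0.012, 109), (0.015, 122), (0.018, 126), (0.021, 123), (0.024, 122), (0.027, 126), (0.03, 134)]
```

{"fn": "step_arm", "kwargs": {"deltas": [{"slide": [0.009, 0.03, 0.1], "rotation": [-0.017, 0.006, 0]}, {"slide": [0.009, 0.03, 0.22], "rotation": [-0.017, 0.006, 0]}, {"slide": [0.009, 0.03, 0.33], "rotation": [-0.017, 0.006, 0]}, {"slide": [0.009, 0.03, 0.41], "rotation": [-0.017, 0.006, 0]}, {"slide": [0.009, 0.03, 0.445], "rotation": [-0.017, 0.006, 0]}, {"slide": [0.009, 0.03, 0.458], "rotation": [-0.017, 0.006, 0]}, {"slide": [0.009, 0.03, 0.462], "rotation": [-0.017, 0.006, 0]}, {"slide": [0.009, 0.03, 0.462], "rotation": [-0.017, 0.006, 0]}]}}

```text
time: 58.35
ee_pos: [0.4605, 0.2548, 0.0529]
tcp_rot: [0.719, 0.695, 0.006, 0.001]
force: [-0.2, -0.1, -9.3]
finger_gap: 0.0127
gripper_force: 60.0
```

```bash
python3 - <<'E'
from h import *
go((.4555,.2525,.047),-.033);print(sense()["force"])
E
```

```text
from [0.4605 0.2548 0.0529] slide [-0.01  -0.02   0.023] rot [ 0.01  -0.007 -0.002]
[-0.15178427 -0.14206083 -9.33450555]
```

{"fn": "step_arm", "kwargs": {"deltas": [{"slide": [-0.01, -0.01, 0.01], "rotation": [0.01, -0.007, 0]}, {"slide": [-0.01, -0.01, 0.02], "rotation": [0.01, -0.007, 0]}, {"slide": [-0.01, -0.01, 0.024], "rotation": [0.01, -0.007, 0]}, {"slide": [-0.01, -0.01, 0.024], "rotation": [0.01, -0.007, 0]}]}}

```text
time: 58.75
ee_pos: [0.4583, 0.2524, 0.0505]
tcp_rot: [0.719, 0.695, 0.001, 0.001]
force: [-6.3, -5.1, 21.3]
finger_gap: 0.0124
gripper_force: 64.3
```

{"fn": "step_arm", "kwargs": {"deltas": [{"slide": [0, 0, 0], "rotation": [0, 0, 0]}, {"slide": [0, 0, 0], "rotation": [0, 0, 0]}, {"slide": [0, 0, 0], "rotation": [0, 0, 0]}, {"slide": [0, 0, 0], "rotation": [0, 0, 0]}], "jaw": 0.0}}

```text
time: 59.15
ee_pos: [0.4574, 0.2523, 0.0461]
tcp_rot: [0.719, 0.695, -0.0, 0.0]
force: [-0.1, 0.1, 0.1]
finger_gap: 0.043
gripper_force: 0.0
```

{"fn": "step_arm", "kwargs": {"deltas": [{"slide": [0, 0, -0.05], "rotation": [0, 0, 0]}, {"slide": [0, 0, -0.2], "rotation": [0, 0, 0]}, {"slide": [0, 0, -0.4], "rotation": [0, 0, 0]}, {"slide": [0, 0, -0.5], "rotation": [0, 0, 0]}, {"slide": [0, 0, -0.5], "rotation": [0, 0, 0]}]}}

```text
time: 59.65
ee_pos: [0.46, 0.2538, 0.175]
tcp_rot: [0.719, 0.695, 0.003, 0.001]
force: [-0.4, -0.3, 0.4]
finger_gap: 0.0426
gripper_force: 0.0
```

```bash
python3 - <<'E'
from h import *
go((.478,-.07,.13),-.012,.03)
E
```

```text
from [0.46   0.2538 0.175 ] slide [-1.292  0.116  0.176] rot [ 0.006  0.026 -0.022]
```

{"fn": "step_arm", "kwargs": {"deltas": [{"slide": [-0.15, 0.02, 0], "rotation": [0, 0.026, -0.022]}, {"slide": [-0.35, 0.04, 0], "rotation": [0.006, 0.026, -0.022]}, {"slide": [-0.55, 0.06, 0], "rotation": [0.006, 0.026, -0.022]}, {"slide": [-0.75, 0.08, 0], "rotation": [0.006, 0.026, -0.022]}, {"slide": [-0.9, 0.09, 0], "rotation": [0.006, 0.026, -0.022]}, {"slide": [-1, 0.1, 0], "rotation": [0.006, 0.026, -0.022]}, {"slide": [-1, 0.1, 0], "rotation": [0.006, 0.026, -0.022]}]}}

```text
time: 60.35
ee_pos: [0.4727, -0.0014, 0.1698]
tcp_rot: [0.713, 0.701, 0.006, -0.012]
force: [0.6, 0.8, -0.1]
finger_gap: 0.0429
gripper_force: 0.0
```

```bash
python3 - <<'E'
from h import *
go((.4788,-.081,.1),-.012,.03);go((.4788,-.081,.0415),-.012,.03)
E
```

```text
from [ 0.4727 -0.0014  0.1698] slide [-0.325  0.032  0.271] rot [-0.009  0.005 -0.005]
from [ 0.4727 -0.0014  0.1698] slide [-0.331  0.035  0.505] rot [-0.009  0.005 -0.005]
```

{"fn": "step_arm", "kwargs": {"deltas": [{"slide": [-0.15, 0.02, 0.05], "rotation": [-0.005, 0.003, -0.003]}, {"slide": [-0.331, 0.035, 0.15], "rotation": [-0.009, 0.005, -0.005]}, {"slide": [-0.331, 0.035, 0.3], "rotation": [-0.009, 0.005, -0.005]}, {"slide": [-0.331, 0.035, 0.42], "rotation": [-0.009, 0.005, -0.005]}, {"slide": [-0.331, 0.035, 0.48], "rotation": [-0.009, 0.005, -0.005]}, {"slide": [-0.331, 0.035, 0.5], "rotation": [-0.009, 0.005, -0.005]}, {"slide": [-0.331, 0.035, 0.5], "rotation": [-0.009, 0.005, -0.005]}]}}

```text
time: 61.05
ee_pos: [0.4793, -0.0773, 0.0428]
tcp_rot: [0.709, 0.705, 0.011, -0.011]
force: [0.3, -0.3, 1.0]
finger_gap: 0.043
gripper_force: 0.0
```

{"fn": "step_arm", "kwargs": {"deltas": [{"slide": [0, 0, 0], "rotation": [0, 0, 0]}, {"slide": [0, 0, 0], "rotation": [0, 0, 0]}, {"slide": [0, 0, 0], "rotation": [0, 0, 0]}, {"slide": [0, 0, 0], "rotation": [0, 0, 0]}, {"slide": [0, 0, 0], "rotation": [0, 0, 0]}], "jaw": -1}}

```text
time: 61.55
ee_pos: [0.4805, -0.0782, 0.0443]
tcp_rot: [0.709, 0.705, 0.012, -0.01]
force: [-0.7, -0.4, 0.2]
finger_gap: -0.0002
gripper_force: 0.3
```

```bash
python3 - <<'E'
from h import *
s=sense();print(s["force"],s["torque"])
L=.1945;t=.15
c=np.array([.0385-.01*np.sin(t),.02+.01*np.cos(t)+.002]);tp=np.array([-.0225,c[1]-(c[0]+.0225)*np.tan(t)])
g=tp+L*np.array([np.cos(t),np.sin(t)])+.0065*np.array([-np.sin(t),np.cos(t)])
print(g);go((s["ee_pos"][0],-.253+g[0],g[1]),-.012,t)
E
```

```text
[-0.65210188 -0.37454029  0.2021906 ] [-0.05331363 -0.07103565  0.01997013]
[0.16884463 0.05838704]
from [ 0.4805 -0.0782  0.0443] slide [-0.022  0.    -0.057] rot [0.002 0.113 0.005]
```

The gripper closed on nothing, so the bar must lie lower than I assumed. I'll back off and triangulate it numerically.

{"fn": "step_arm", "kwargs": {"deltas": [{"slide": [0, 0, 0], "rotation": [0, 0, 0]}, {"slide": [0, 0, -0.1], "rotation": [0, 0, 0]}, {"slide": [0, 0, -0.25], "rotation": [0, 0, 0]}, {"slide": [0, -0.1, -0.4], "rotation": [0, 0, 0]}, {"slide": [0, -0.25, -0.5], "rotation": [0, 0, 0]}, {"slide": [0, -0.45, -0.5], "rotation": [0, 0, 0]}, {"slide": [0, -0.6, -0.5], "rotation": [0, 0, 0]}], "jaw": 0.0}}

```text
time: 62.25
ee_pos: [0.3277, -0.0809, 0.169]
tcp_rot: [0.709, 0.705, 0.012, -0.01]
force: [-1.6, -0.3, 0.1]
finger_gap: 0.0423
gripper_force: 0.0
```

```bash
python3 - <<'E'
from h import *
np.set_printoptions(precision=4,suppress=True,linewidth=200)
im={n:capture(n).astype(int) for n in("top","side")}
cv2.imwrite("pics/z_top.png",im["top"].astype(np.uint8)[:,:,::-1]);cv2.imwrite("pics/z_side.png",im["side"].astype(np.uint8)[:,:,::-1])
e=np.array([.4722,-.253]);u=np.array([.033,.9995])
# bar edges at several s in side view rows; wood is orange (R-B large), bar is grey (R-B small)
for n in im:
    print(n)
    for s in np.arange(.06,.40,.04):
        w=np.arange(-.04,.041,.002);q=np.r_[e+u*s,.03];uv=proj(n,q+np.outer(w,[1,-.033,0]))
        g=[im[n][int(round(v)),int(round(x))] for x,v in uv]
        print(round(float(s),2),np.round(uv[20]),''.join('#' if a[0]-a[2]<25 else '.' for a in g),int(np.mean(g[20])))
E
```

```text
top
0.06 [373. 277.] ##########...##############.............. 102
0.1 [360. 276.] ...#######################............... 103
0.14 [346. 274.] .......###################............... 94
0.18 [332. 273.] ..............############............... 103
0.22 [318. 272.] ...............###########............... 104
0.26 [305. 271.] ...............##########................ 57
0.3 [291. 270.] ...............##########................ 52
0.34 [277. 268.] ................##########............... 55
0.38 [263. 267.] ......................................... 108
side
0.06 [345. 185.] ...............############.............. 117
0.1 [344. 197.] ................##########............... 118
0.14 [343. 209.] ................###########.............. 120
0.18 [341. 221.] ...............###########............... 120
0.22 [340. 234.] ................###########.............. 121
0.26 [338. 248.] ...............############.............. 36
0.3 [336. 262.] ...............###########............... 33
0.34 [335. 277.] ...............###########............... 31
0.38 [333. 293.] ......................................... 113
```

```bash
python3 - <<'E'
from h import *
np.set_printoptions(precision=4,suppress=True,linewidth=200)
from scipy.ndimage import map_coordinates as mc
e=np.array([.4722,-.253]);u=np.array([.033,.9995])
im={n:cv2.imread(f"pics/z_{n}.png").astype(float) for n in("top","side")}
def prof(n,s,ch=None):
    out=0
    for w in(-.003,0,.003):
        uv=proj(n,np.c_[e+u*s[:,None]+[w,0],0*s+.03]);g=im[n].mean(2) if ch is None else im[n][:,:,2]-im[n][:,:,0]
        out=out+mc(g,[uv[:,1],uv[:,0]],order=1)/3
    return out
def cross(n,lo,hi,ch=None):
    s=np.arange(lo,hi,.0005);p=prof(n,s,ch);d=np.gradient(p);i=np.argmax(abs(np.convolve(d,np.ones(5)/5,'same')[5:-5]))+5;return s[i],p[0],p[-1]
r={}
for n in im: r[n]=[cross(n,.21,.27),cross(n,.33,.385)];print(n,r[n])
# tip colour transition (140mm own x) bright tip -> grey shank: in 0.. .06
for n in im: print(n,"tip/shank",cross(n,.012,.045))
# triangulate sleeve start: s,z
def solve(a,b):
    ca=proj("top",[*(e+u*a),.03])[0];cb=proj("side",[*(e+u*b),.03])[0]
    f=lambda p:np.r_[proj("top",[*(e+u*p[0]),p[1]])[0]-ca,proj("side",[*(e+u*p[0]),p[1]])[0][1]-cb[1]]
    return least_squares(f,[a,.03],x_scale=.01).x
print("sleeve start s,z",solve(r["top"][0][0],r["side"][0][0]))
# bed front top corners / lower edges, side: column profiles green
g=im["side"]
for x in (305,395):
    col=g[150:185,x];print(x,[(150+i,int(c[2]),int(c[1])) for i,c in enumerate(col)][8:32])
E
```

```text
top [(np.float64(0.251), np.float64(104.10948693285195), np.float64(57.153656345184444)), (np.float64(0.35900000000000004), np.float64(56.82050698992106), np.float64(107.69044244879322))]
side [(np.float64(0.23550000000000001), np.float64(120.45387082514236), np.float64(32.12993371467699)), (np.float64(0.34500000000000003), np.float64(32.38112357551133), np.float64(116.23205781709521))]
top tip/shank (np.float64(0.033000000000000015), np.float64(176.9052738634499), np.float64(102.23390046678372))
side tip/shank (np.float64(0.02150000000000001), np.float64(229.99305462205865), np.float64(116.94408704894437))
sleeve start s,z [0.2501 0.0481]
305 [(158, 67, 166), (159, 63, 157), (160, 46, 111), (161, 41, 101), (162, 41, 102), (163, 41, 99), (164, 41, 98), (165, 38, 98), (166, 40, 98), (167, 41, 100), (168, 44, 101), (169, 92, 115), (170, 175, 151), (171, 224, 173), (172, 230, 179), (173, 232, 181), (174, 239, 194), (175, 246, 207), (176, 247, 209), (177, 246, 207), (178, 243, 201), (179, 245, 206), (180, 252, 228), (181, 253, 231)]
395 [(158, 35, 36), (159, 34, 35), (160, 36, 40), (161, 39, 40), (162, 47, 49), (163, 45, 49), (164, 44, 52), (165, 39, 61), (166, 39, 73), (167, 44, 88), (168, 39, 94), (169, 39, 94), (170, 40, 98), (171, 44, 99), (172, 42, 96), (173, 53, 98), (174, 69, 102), (175, 76, 103), (176, 86, 103), (177, 104, 96), (178, 152, 105), (179, 182, 111), (180, 130, 76), (181, 121, 69)]
```

The bar is where I expected (t≈0.03); the fingers just closed about 4 mm too high, over the bar's top. I'll retry lower.

```bash
python3 - <<'E'
from h import *
go((.479,-.08,.12),-.02,.03);go((.479,-.08,.034),-.02,.03)
E
```

```text
from [ 0.3234 -0.08    0.1678] slide [-0.001  0.623  0.189] rot [-0.004 -0.002  0.011]
from [ 0.3234 -0.08    0.1678] slide [-0.012  0.624  0.533] rot [-0.004 -0.002  0.011]
```

{"fn": "step_arm", "kwargs": {"deltas": [{"slide": [0, 0.15, 0], "rotation": [-0.004, 0, 0.011]}, {"slide": [0, 0.35, 0], "rotation": [-0.004, 0, 0.011]}, {"slide": [0, 0.55, 0.05], "rotation": [-0.004, 0, 0.011]}, {"slide": [-0.005, 0.624, 0.15], "rotation": [-0.004, 0, 0.011]}, {"slide": [-0.01, 0.624, 0.25], "rotation": [-0.004, 0, 0.011]}, {"slide": [-0.012, 0.624, 0.35], "rotation": [-0.004, 0, 0.011]}, {"slide": [-0.012, 0.624, 0.38], "rotation": [-0.004, 0, 0.011]}, {"slide": [-0.012, 0.624, 0.38], "rotation": [-0.004, 0, 0.011]}]}}

```text
time: 63.15
ee_pos: [0.4853, -0.0819, 0.0726]
tcp_rot: [0.713, 0.7, 0.013, -0.01]
force: [-0.3, 0.3, -0.2]
finger_gap: 0.0426
gripper_force: 0.0
```

```bash
python3 - <<'E'
from h import *
go((.4785,-.08,.034),-.02,.03)
E
```

```text
from [ 0.4853 -0.0819  0.0726] slide [ 0.002 -0.028  0.155] rot [ 0.003 -0.002  0.002]
```

{"fn": "step_arm", "kwargs": {"deltas": [{"slide": [0.002, -0.028, 0.03], "rotation": [0, 0, 0]}, {"slide": [0.002, -0.028, 0.08], "rotation": [0, 0, 0]}, {"slide": [0.002, -0.028, 0.12], "rotation": [0, 0, 0]}, {"slide": [0.002, -0.028, 0.15], "rotation": [0, 0, 0]}, {"slide": [0.002, -0.028, 0.155], "rotation": [0, 0, 0]}, {"slide": [0.002, -0.028, 0.155], "rotation": [0, 0, 0]}]}}

```text
time: 63.75
ee_pos: [0.4793, -0.0803, 0.035]
tcp_rot: [0.714, 0.7, 0.013, -0.009]
force: [0.6, 0.3, -0.1]
finger_gap: 0.0425
gripper_force: 0.0
```

{"fn": "step_arm", "kwargs": {"deltas": [{"slide": [0, 0, 0], "rotation": [0, 0, 0]}, {"slide": [0, 0, 0], "rotation": [0, 0, 0]}, {"slide": [0, 0, 0], "rotation": [0, 0, 0]}, {"slide": [0, 0, 0], "rotation": [0, 0, 0]}, {"slide": [0, 0, 0], "rotation": [0, 0, 0]}], "jaw": -1}}

```text
time: 64.25
ee_pos: [0.4792, -0.0803, 0.0353]
tcp_rot: [0.714, 0.7, 0.013, -0.009]
force: [-1.9, 0.4, 4.6]
finger_gap: 0.0201
gripper_force: 58.8
```

```bash
python3 - <<'E'
from h import *
s=sense();p=s["ee_pos"];print(p,s["force"],s["torque"])
# rotate bar about ridge contact (y=-.2148,z=.030) by +.12, raise 2 mm
R=.253-.0385;a=.12;dy,dz=p[1]+R,p[2]-.030
y=-R+dy*np.cos(a)-dz*np.sin(a);z=.030+dy*np.sin(a)+dz*np.cos(a)+.002
go((p[0],y,z),-.02,.03+a)
E
```

```text
[ 0.47923799 -0.0803121   0.03526105] [-1.88157815  0.38487322  4.64633508] [ 0.00754848  0.50786039 -0.4363509 ]
from [ 0.4792 -0.0803  0.0353] slide [-0.004  0.001 -0.072] rot [0.006 0.113 0.001]
```

{"fn": "step_arm", "kwargs": {"deltas": [{"slide": [0, 0, -0.018], "rotation": [0, 0.028, 0]}, {"slide": [-0.001, 0, -0.036], "rotation": [0, 0.056, 0]}, {"slide": [-0.002, 0, -0.054], "rotation": [0, 0.085, 0]}, {"slide": [-0.004, 0, -0.072], "rotation": [0, 0.113, 0]}, {"slide": [-0.004, 0, -0.072], "rotation": [0, 0.113, 0]}, {"slide": [-0.004, 0, -0.072], "rotation": [0, 0.113, 0]}]}}

```text
time: 64.85
ee_pos: [0.4793, -0.0823, 0.0529]
tcp_rot: [0.712, 0.698, 0.056, -0.05]
force: [0.2, 0.1, -4.0]
finger_gap: 0.02
gripper_force: 58.9
```

{"fn": "step_arm", "kwargs": {"deltas": [{"slide": [0.03, 0, 0], "rotation": [0, 0, 0]}, {"slide": [0.08, 0, 0], "rotation": [0, 0, 0]}, {"slide": [0.13, 0, 0], "rotation": [0, 0, 0]}, {"slide": [0.18, 0, 0], "rotation": [0, 0, 0]}, {"slide": [0.24, 0, 0], "rotation": [0, 0, 0]}, {"slide": [0.3, 0, -0.1], "rotation": [0, 0, 0]}, {"slide": [0.34, 0, -0.25], "rotation": [0, -0.05, 0]}, {"slide": [0.34, 0, -0.35], "rotation": [0, -0.1, 0]}]}}

```text
time: 65.65
ee_pos: [0.4803, -0.009, 0.1544]
tcp_rot: [0.713, 0.701, 0.018, -0.013]
force: [1.4, -0.4, -3.2]
finger_gap: 0.02
gripper_force: 59.6
```

```bash
python3 - <<'E'
from h import *
go((.5405,.3575,.15),.036)
n="top";im=capture(n);cv2.imwrite("pics/z2.png",im[:,:,::-1])
# fulcrum still upright/where: sample ridge brightness
for s in np.arange(.0,.08,.005):
    uv=proj(n,[[.4722+.033*s+w,-.253+s,.03] for w in(-.02,0,.02)]);print(round(float(s),3),[int(im[int(round(v)),int(round(x))].mean()) for x,v in uv],end=' ')
E
```

```text
from [ 0.4803 -0.009   0.1544] slide [1.468 0.216 0.084] rot [ 0.009 -0.042 -0.05 ]
0.0 [67, 106, 104] 0.005 [70, 105, 105] 0.01 [70, 87, 105] 0.015 [69, 65, 98] 0.02 [66, 70, 94] 0.025 [64, 70, 92] 0.03 [81, 85, 117] 0.035 [111, 116, 172] 0.04 [107, 114, 134] 0.045 [86, 96, 115] 0.05 [70, 63, 113] 0.055 [58, 59, 114] 0.06 [57, 56, 113] 0.065 [68, 60, 111] 0.07 [75, 75, 113] 0.075 [84, 80, 112]
```

{"fn": "step_arm", "kwargs": {"deltas": [{"slide": [0.1, 0.02, 0], "rotation": [0, -0.02, -0.02]}, {"slide": [0.25, 0.05, 0.02], "rotation": [0.009, -0.042, -0.05]}, {"slide": [0.42, 0.08, 0.03], "rotation": [0.009, -0.042, -0.05]}, {"slide": [0.6, 0.11, 0.04], "rotation": [0.009, -0.042, -0.05]}, {"slide": [0.8, 0.14, 0.05], "rotation": [0.009, -0.042, -0.05]}, {"slide": [0.95, 0.18, 0.06], "rotation": [0.009, -0.042, -0.05]}, {"slide": [1, 0.2, 0.06], "rotation": [0.009, -0.042, -0.05]}]}}

```text
time: 66.4
ee_pos: [0.5344, 0.2438, 0.1477]
tcp_rot: [0.693, 0.721, 0.0, -0.002]
force: [0.2, -0.9, -3.5]
finger_gap: 0.0199
gripper_force: 59.6
```

```bash
python3 - <<'E'
from h import *
go((.5405,.3575,.03),.036)
E
```

```text
from [0.5344 0.2438 0.1477] slide [0.452 0.043 0.472] rot [-0.002 -0.004  0.003]
```

{"fn": "step_arm", "kwargs": {"deltas": [{"slide": [0.15, 0.02, 0], "rotation": [0, 0, 0]}, {"slide": [0.3, 0.04, 0], "rotation": [0, 0, 0]}, {"slide": [0.45, 0.043, 0.08], "rotation": [0, 0, 0]}, {"slide": [0.452, 0.043, 0.2], "rotation": [0, 0, 0]}, {"slide": [0.452, 0.043, 0.33], "rotation": [0, 0, 0]}, {"slide": [0.452, 0.043, 0.43], "rotation": [0, 0, 0]}, {"slide": [0.452, 0.043, 0.47], "rotation": [0, 0, 0]}, {"slide": [0.452, 0.043, 0.47], "rotation": [0, 0, 0]}]}}

```text
time: 67.2
ee_pos: [0.5392, 0.3509, 0.0291]
tcp_rot: [0.695, 0.719, -0.003, -0.002]
force: [-0.6, -0.1, -4.8]
finger_gap: 0.0199
gripper_force: 59.6
```

```bash
python3 - <<'E'
from h import *
go((.5405,.3575,.008),.036)
E
```

```text
from [0.5392 0.3509 0.0291] slide [0.026 0.007 0.084] rot [-0.006  0.001 -0.002]
```

{"fn": "step_arm", "kwargs": {"deltas": [{"slide": [0.02, 0.005, 0.03], "rotation": [0, 0, 0]}, {"slide": [0.026, 0.007, 0.06], "rotation": [0, 0, 0]}, {"slide": [0.026, 0.007, 0.075], "rotation": [0, 0, 0]}, {"slide": [0.026, 0.007, 0.075], "rotation": [0, 0, 0]}]}}

```text
time: 67.6
ee_pos: [0.5425, 0.3585, 0.0124]
tcp_rot: [0.695, 0.719, -0.001, -0.001]
force: [-0.8, -0.9, -4.2]
finger_gap: 0.0199
gripper_force: 59.6
```

{"fn": "step_arm", "kwargs": {"deltas": [{"slide": [0, 0, 0.008], "rotation": [0, 0, 0]}, {"slide": [0, 0, 0.012], "rotation": [0, 0, 0]}, {"slide": [0, 0, 0.012], "rotation": [0, 0, 0]}]}}

```text
time: 67.9
ee_pos: [0.5428, 0.3585, 0.0097]
tcp_rot: [0.695, 0.719, -0.0, -0.001]
force: [-0.1, 0.6, -3.8]
finger_gap: 0.0197
gripper_force: 59.6
```

{"fn": "step_arm", "kwargs": {"deltas": [{"slide": [0, 0, 0.006], "rotation": [0, 0, 0]}, {"slide": [0, 0, 0.012], "rotation": [0, 0, 0]}, {"slide": [0, 0, 0.014], "rotation": [0, 0, 0]}]}}

```text
time: 68.2
ee_pos: [0.5429, 0.3586, 0.0068]
tcp_rot: [0.695, 0.719, -0.0, -0.001]
force: [-2.3, -2.2, 4.4]
finger_gap: 0.0198
gripper_force: 60.6
```

{"fn": "step_arm", "kwargs": {"deltas": [{"slide": [0, 0, 0], "rotation": [0, 0, 0]}, {"slide": [0, 0, 0], "rotation": [0, 0, 0]}, {"slide": [0, 0, 0], "rotation": [0, 0, 0]}, {"slide": [0, 0, 0], "rotation": [0, 0, 0]}], "jaw": 0.05}}

```text
time: 68.6
ee_pos: [0.5429, 0.3587, 0.0062]
tcp_rot: [0.695, 0.719, -0.0, -0.001]
force: [0.7, 0.8, -0.5]
finger_gap: 0.0447
gripper_force: 0.0
```

{"fn": "step_arm", "kwargs": {"deltas": [{"slide": [0, 0, -0.05], "rotation": [0, 0, 0]}, {"slide": [0, 0, -0.2], "rotation": [0, 0, 0]}, {"slide": [0, 0, -0.4], "rotation": [0, 0, 0]}, {"slide": [-0.1, -0.02, -0.55], "rotation": [0, 0, 0]}, {"slide": [-0.3, -0.05, -0.55], "rotation": [0, 0, 0]}, {"slide": [-0.5, -0.1, -0.55], "rotation": [0, 0, 0]}, {"slide": [-0.7, -0.15, -0.55], "rotation": [0, 0, 0]}, {"slide": [-0.9, -0.2, -0.55], "rotation": [0, 0, 0]}]}}

```text
time: 69.4
ee_pos: [0.5015, 0.1354, 0.1447]
tcp_rot: [0.695, 0.719, 0.0, -0.001]
force: [1.3, -1.1, -0.6]
finger_gap: 0.0447
gripper_force: 0.0
```

```bash
python3 - <<'E'
from h import *
go((.4732,-.2145,.12),-.025)
im=capture("top");cv2.imwrite("pics/z3.png",im[:,:,::-1])
for y in range(238,256,2): print(y,''.join('#' if 30<int(im[y,x].mean())<75 else ('+' if im[y,x].mean()>150 else '.') for x in range(114,262,2)))
n="top"
for s in np.arange(.02,.06,.005):
    print(round(float(s),3),[int(im[int(round(v)),int(round(x))].mean()) for x,v in proj(n,[[.4722+.033*s+w,-.253+s-.033*w,.03] for w in np.arange(-.035,.036,.005)])])
E
```

```text
from [0.5015 0.1354 0.1447] slide [-1.395 -0.161  0.097] rot [-0.    -0.001  0.057]
238 ##........................................................................
240 .....##########...........................................................
242 .....###################..................................................
244 .....###################..................................................
246 .....###################..................................................
248 ........#.##.##.......##..................................................
250 ..........................................................................
252 ..........................................................................
254 ..........................................................................
0.02 [72, 60, 65, 65, 64, 63, 64, 64, 63, 64, 65, 90, 113, 114, 117]
0.025 [80, 66, 64, 65, 68, 68, 68, 70, 62, 61, 66, 85, 118, 122, 124]
0.03 [83, 72, 94, 102, 103, 84, 87, 86, 90, 93, 96, 109, 126, 123, 127]
0.035 [78, 71, 98, 110, 111, 113, 113, 111, 111, 114, 118, 147, 148, 120, 127]
0.04 [79, 74, 97, 108, 107, 107, 103, 105, 105, 103, 122, 179, 157, 120, 128]
0.045 [82, 74, 80, 86, 85, 86, 81, 94, 93, 96, 137, 158, 136, 118, 128]
0.05 [83, 65, 62, 63, 63, 67, 68, 65, 76, 83, 96, 98, 107, 116, 128]
0.055 [82, 64, 61, 60, 60, 59, 60, 59, 70, 82, 82, 85, 106, 118, 128]
```

{"fn": "step_arm", "kwargs": {"deltas": [{"slide": [-0.15, -0.02, 0], "rotation": [0, 0, 0.02]}, {"slide": [-0.35, -0.04, 0], "rotation": [0, 0, 0.04]}, {"slide": [-0.55, -0.06, 0], "rotation": [0, 0, 0.057]}, {"slide": [-0.75, -0.08, 0], "rotation": [0, 0, 0.057]}, {"slide": [-0.93, -0.1, 0], "rotation": [0, 0, 0.057]}, {"slide": [-1, -0.13, 0], "rotation": [0, 0, 0.057]}, {"slide": [-1, -0.15, 0], "rotation": [0, 0, 0.057]}], "jaw": 0.65}}

```text
time: 70.15
ee_pos: [0.4729, -0.1165, 0.1442]
tcp_rot: [0.718, 0.696, -0.0, -0.0]
force: [0.3, 0.7, 0.9]
finger_gap: 0.0705
gripper_force: 0.0
```

```bash
python3 - <<'E'
from h import *
go((.4728,-.2145,.007),-.025)
E
```

```text
from [ 0.4729 -0.1165  0.1442] slide [-0.392  0.012  0.549] rot [-0.001 -0.    -0.005]
```

{"fn": "step_arm", "kwargs": {"deltas": [{"slide": [-0.15, 0.01, 0], "rotation": [0, 0, 0]}, {"slide": [-0.3, 0.012, 0], "rotation": [0, 0, 0]}, {"slide": [-0.392, 0.012, 0.1], "rotation": [0, 0, 0]}, {"slide": [-0.392, 0.012, 0.25], "rotation": [0, 0, 0]}, {"slide": [-0.392, 0.012, 0.4], "rotation": [0, 0, 0]}, {"slide": [-0.392, 0.012, 0.5], "rotation": [0, 0, 0]}, {"slide": [-0.392, 0.012, 0.54], "rotation": [0, 0, 0]}, {"slide": [-0.392, 0.012, 0.54], "rotation": [0, 0, 0]}]}}

```text
time: 70.95
ee_pos: [0.4723, -0.2108, 0.0075]
tcp_rot: [0.716, 0.698, -0.001, -0.002]
force: [-0.3, 0.4, 0.2]
finger_gap: 0.0705
gripper_force: 0.0
```

{"fn": "step_arm", "kwargs": {"deltas": [{"slide": [0, 0, 0], "rotation": [0, 0, 0]}, {"slide": [0, 0, 0], "rotation": [0, 0, 0]}, {"slide": [0, 0, 0], "rotation": [0, 0, 0]}, {"slide": [0, 0, 0], "rotation": [0, 0, 0]}, {"slide": [0, 0, 0], "rotation": [0, 0, 0]}], "jaw": -1}}

```text
time: 71.45
ee_pos: [0.4747, -0.2125, 0.0102]
tcp_rot: [0.716, 0.698, 0.0, 0.001]
force: [0.3, 0.9, 6.5]
finger_gap: 0.0487
gripper_force: 63.8
```

{"fn": "step_arm", "kwargs": {"deltas": [{"slide": [0, 0, -0.05], "rotation": [0, 0, 0]}, {"slide": [0, 0, -0.15], "rotation": [0, 0, 0]}, {"slide": [0.02, 0, -0.3], "rotation": [0, 0, 0]}, {"slide": [0.1, 0, -0.45], "rotation": [0, 0, 0]}, {"slide": [0.25, 0, -0.5], "rotation": [0, 0, 0]}, {"slide": [0.4, 0, -0.5], "rotation": [0, 0, 0]}, {"slide": [0.6, -0.05, -0.5], "rotation": [0, 0, 0]}, {"slide": [0.8, -0.05, -0.5], "rotation": [0, 0, 0]}]}}

```text
time: 72.25
ee_pos: [0.4644, -0.0123, 0.1341]
tcp_rot: [0.717, 0.697, -0.001, -0.001]
force: [0.9, 0.1, -2.3]
finger_gap: 0.0484
gripper_force: 62.8
```

```bash
python3 - <<'E'
from h import *
go((.455,.369,.14),-.025)
E
```

```text
from [ 0.4644 -0.0123  0.1341] slide [ 1.523 -0.079 -0.022] rot [-0.002 -0.001 -0.002]
```

{"fn": "step_arm", "kwargs": {"deltas": [{"slide": [0.15, 0, -0.02], "rotation": [0, 0, 0]}, {"slide": [0.33, -0.02, -0.02], "rotation": [0, 0, 0]}, {"slide": [0.52, -0.03, -0.02], "rotation": [0, 0, 0]}, {"slide": [0.71, -0.04, -0.02], "rotation": [0, 0, 0]}, {"slide": [0.9, -0.05, -0.02], "rotation": [0, 0, 0]}, {"slide": [1, -0.05, -0.02], "rotation": [0, 0, 0]}]}}

```text
time: 72.85
ee_pos: [0.4597, 0.2405, 0.1394]
tcp_rot: [0.715, 0.699, 0.001, -0.001]
force: [-0.3, -0.9, -2.0]
finger_gap: 0.0489
gripper_force: 62.8
```

{"fn": "step_arm", "kwargs": {"deltas": [{"slide": [0.15, -0.01, 0], "rotation": [0, 0, 0]}, {"slide": [0.33, -0.03, 0], "rotation": [0, 0, 0]}, {"slide": [0.48, -0.03, 0], "rotation": [0, 0, 0]}, {"slide": [0.525, -0.03, 0.1], "rotation": [0, 0, 0]}, {"slide": [0.525, -0.03, 0.22], "rotation": [0, 0, 0]}, {"slide": [0.525, -0.03, 0.34], "rotation": [0, 0, 0]}, {"slide": [0.525, -0.03, 0.42], "rotation": [0, 0, 0]}, {"slide": [0.525, -0.03, 0.44], "rotation": [0, 0, 0]}]}}

```text
time: 73.65
ee_pos: [0.4535, 0.367, 0.0265]
tcp_rot: [0.716, 0.698, -0.003, -0.001]
force: [0.6, -0.6, -2.0]
finger_gap: 0.0489
gripper_force: 62.7
```

{"fn": "step_arm", "kwargs": {"deltas": [{"slide": [0, 0, 0], "rotation": [0, 0, 0]}, {"slide": [0, 0, 0], "rotation": [0, 0, 0]}]}}

```text
time: 73.85
ee_pos: [0.4563, 0.3689, 0.0301]
tcp_rot: [0.716, 0.698, 0.001, -0.001]
force: [0.3, 0.3, -1.4]
finger_gap: 0.0484
gripper_force: 62.7
```

```bash
python3 - <<'E'
from h import *
go((.455,.369,.0135),-.025)
E
```

```text
from [0.4563 0.3689 0.0301] slide [-0.    -0.005  0.066] rot [-0.001 -0.002 -0.001]
```

{"fn": "step_arm", "kwargs": {"deltas": [{"slide": [0, 0, 0.03], "rotation": [0, 0, 0]}, {"slide": [0, 0, 0.055], "rotation": [0, 0, 0]}, {"slide": [0, 0, 0.064], "rotation": [0, 0, 0]}, {"slide": [0, 0, 0.067], "rotation": [0, 0, 0]}, {"slide": [0, 0, 0.067], "rotation": [0, 0, 0]}]}}

```text
time: 74.35
ee_pos: [0.4553, 0.3682, 0.0132]
tcp_rot: [0.716, 0.698, -0.0, -0.001]
force: [-2.0, -2.0, 7.2]
finger_gap: 0.0487
gripper_force: 63.7
```

{"fn": "step_arm", "kwargs": {"deltas": [{"slide": [0, 0, 0], "rotation": [0, 0, 0]}, {"slide": [0, 0, 0], "rotation": [0, 0, 0]}, {"slide": [0, 0, 0], "rotation": [0, 0, 0]}, {"slide": [0, 0, 0], "rotation": [0, 0, 0]}], "jaw": 0.6}}

```text
time: 74.75
ee_pos: [0.4554, 0.3683, 0.0119]
tcp_rot: [0.716, 0.698, -0.001, -0.001]
force: [0.1, -0.1, 0.4]
finger_gap: 0.0681
gripper_force: 0.0
```

{"fn": "step_arm", "kwargs": {"deltas": [{"slide": [0, 0, -0.05], "rotation": [0, 0, 0]}, {"slide": [0, 0, -0.2], "rotation": [0, 0, 0]}, {"slide": [0, 0, -0.4], "rotation": [0, 0, 0]}, {"slide": [0, -0.2, -0.6], "rotation": [0, 0, 0]}, {"slide": [0, -0.4, -0.7], "rotation": [0, 0, 0]}, {"slide": [0, -0.6, -0.7], "rotation": [0, 0, 0]}, {"slide": [0, -0.7, -0.7], "rotation": [0, 0, 0]}]}}

```text
time: 75.45
ee_pos: [0.2801, 0.3734, 0.19]
tcp_rot: [0.717, 0.698, 0.002, -0.002]
force: [0.1, 1.1, 0.1]
finger_gap: 0.0683
gripper_force: 0.0
```

```bash
python3 - <<'E'
from h import *
from scipy.ndimage import map_coordinates as mc
T=capture("top");S=capture("side")
T0=cv2.imread("pics/top0.png")[:,:,::-1];S0=cv2.imread("pics/side0.png")[:,:,::-1]
def m(n,I0,I,x,y,w,h,k=14):
    a=I0[y:y+h,x:x+w].copy();y0,x0=max(y-k,0),max(x-k,0)
    r=cv2.matchTemplate(I[y0:y+h+k,x0:x+w+k].copy(),a,cv2.TM_CCOEFF_NORMED);_,v,_,l=cv2.minMaxLoc(r);print(n,round(v,2),l[0]-(x-x0),l[1]-(y-y0))
for n,b in dict(scissors=(138,198,52,26),pin_tin=(220,157,28,28),bead=(297,158,22,28),sequin=(366,155,28,30),block=(403,178,32,36),purple=(285,302,46,28),turq=(462,190,24,40),box=(194,186,24,24),bar=(120,238,134,16),ful=(170,262,24,26),wt=(200,262,34,30)).items(): m(n,T0,T,*b)
for n,b in dict(s_rule=(410,330,32,106),s_wt=(325,328,40,52),s_ful=(325,394,34,36),s_bar=(285,312,24,160)).items(): m(n,S0,S,*b)
g=S[:,:,:].astype(int)
for x in(305,388): print(x,[(v,*g[v,x]) for v in range(156,184)])
cv2.imwrite("pics/z_fin_top.png",T[:,:,::-1]);cv2.imwrite("pics/z_fin_side.png",S[:,:,::-1])
E
```

```text
scissors 1.0 0 0
pin_tin 1.0 0 0
bead 1.0 0 0
sequin 1.0 0 0
block 0.99 0 0
purple 1.0 0 0
turq 1.0 0 0
box 1.0 0 0
bar 0.97 0 0
ful 0.97 1 -1
wt 0.88 0 -1
s_rule 0.68 0 1
s_wt 0.75 -2 -1
s_ful 0.98 -1 -2
s_bar 0.97 -1 0
305 [(156, np.int64(70), np.int64(166), np.int64(118)), (157, np.int64(68), np.int64(169), np.int64(121)), (158, np.int64(70), np.int64(172), np.int64(123)), (159, np.int64(67), np.int64(161), np.int64(115)), (160, np.int64(47), np.int64(116), np.int64(81)), (161, np.int64(42), np.int64(99), np.int64(72)), (162, np.int64(38), np.int64(95), np.int64(67)), (163, np.int64(42), np.int64(102), np.int64(72)), (164, np.int64(41), np.int64(102), np.int64(70)), (165, np.int64(41), np.int64(102), np.int64(71)), (166, np.int64(42), np.int64(103), np.int64(73)), (167, np.int64(43), np.int64(102), np.int64(70)), (168, np.int64(50), np.int64(106), np.int64(75)), (169, np.int64(96), np.int64(120), np.int64(80)), (170, np.int64(179), np.int64(154), np.int64(92)), (171, np.int64(229), np.int64(181), np.int64(108)), (172, np.int64(233), np.int64(184), np.int64(109)), (173, np.int64(23
[... 1276 characters left out ...]
p.int64(46), np.int64(105), np.int64(76)), (171, np.int64(40), np.int64(100), np.int64(70)), (172, np.int64(42), np.int64(101), np.int64(73)), (173, np.int64(40), np.int64(100), np.int64(70)), (174, np.int64(41), np.int64(101), np.int64(72)), (175, np.int64(39), np.int64(99), np.int64(69)), (176, np.int64(55), np.int64(103), np.int64(71)), (177, np.int64(128), np.int64(121), np.int64(76)), (178, np.int64(199), np.int64(147), np.int64(83)), (179, np.int64(208), np.int64(150), np.int64(86)), (180, np.int64(206), np.int64(150), np.int64(85)), (181, np.int64(224), np.int64(167), np.int64(96)), (182, np.int64(240), np.int64(188), np.int64(106)), (183, np.int64(236), np.int64(179), np.int64(100))]
```

```bash
python3 - <<'E'
from h import *
a=unproj("side",[(305,159.6),(388,166.9)],.048);print("front edge",a.round(4)); print("foot bottom",unproj("side",[(305,169),(388,176.8)],.008).round(4))
S=cv2.imread("pics/z_fin_side.png")
for p in [(.672,.204),(.668,.127),(.663,.0495)]:
    u,v=proj("side",[*p,.106])[0]; print("stub top px",round(u),round(v),S[int(round(v))+1,int(round(u))][::-1])
print(sense()["time"]); print(sign_off())
E
```

```text
front edge [[ 0.5835 -0.2593  0.048 ]
 [ 0.3677 -0.2492  0.048 ]]
foot bottom [[ 0.5852 -0.2656  0.008 ]
 [ 0.363  -0.2538  0.008 ]]
stub top px 234 300 [241 194 112]
stub top px 243 267 [234 184 106]
stub top px 252 237 [239 192 107]
75.55
the job is handed in; nothing more can be done
None
```

I handed the job in at 75.6 s: three spools stand in the tray, the winder's front feet rest on the two beech packers (about 28 mm and 25 mm deep), and the bar, fulcrum block and weight are back on the mat. My image checks found none of the other things moved, though the rule matched only weakly, and no verdict came back.

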